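# Hang a lopsided pan on a spring scale

### The arm

A 6-joint arm with a two-finger parallel gripper is mounted at the origin on a cart in front of the work surface, level with it; the furniture and walls round the work are solid. World frame = base frame: x ahead of the robot, y to its left, z up, the work surface at z = 0. Lengths are in m, angles in degrees, forces in N, time in s.
With the tool pointing down it reaches from about 0.4 to 0.825 m from the base axis. Payload 7 kg.
Tool frame: the origin (TCP) lies on the centre line of the jaws, within the pads' length; the fingertips stand 17 mm ahead of it and the grasp point (between the pads) lies 2 mm behind it; z points along the fingers, y is the direction in which the jaws open and shut (so a half turn about z gives the same grasp; the last joint's range is limited). The gripper opens to 88 mm and grips with 3 to 60 N. Pads are 19 mm wide; open, the fingers measure 130 mm over their backs; the gripper's body (78 mm by 193 mm) begins 47 mm behind the grasp point.
Start: joints at [79.819, 20.546, 0.682, 0, -70.136, -16.507], TCP at [0.303, 0.603, 0.212] pointing down, gripper open.
Joint ranges: [-176.03, 176.03], [-82.01, 121.73], [-58.28, 71.71], [-173.87, 95.51], [-174.79, -0.11], [-173.66, 173.66]. Speed limits (degrees/s): [136.94, 136.94, 172.46, 180, 180, 180].

### API

Orientations are given as [roll, pitch, yaw] about the fixed x, y, z axes, in that order (R = Rz(yaw) Ry(pitch) Rx(roll)).
In Python, from plant import telemetry, vision, close_job, recognise, silhouettes, place_of gives the robot as it stands.
- The arm moves only by the shell command python3 -m handwheel 'ROWS'. ROWS is JSON, a list that holds one entry, the list of rows, each a list of 5 numbers: the shift along the tool's x, y, z in m, then the turn about the tool's z in rad, then the closure, from 0 (fully open) to 1 (shut). In form: [[[tx, ty, tz, yaw, gripper], ...]]. A call has 1 to 20 rows; each row shifts and turns the commanded pose from where the row before left it, along the tool's axes as they then stand; what a row does not reach is not made up. A row lasts 1/12 s, in which the tool goes at most 41.7 mm and 7.16 degrees, less where a joint would pass 70% of its speed; a pose out of reach is approached as far as the arm can. A call with a gripper value outside its range is refused whole. The fingers move at their own pace and stop on an object; the grip force is fixed at half the most. Time passes only in rows, so rows that do not move let the fingers close. It gives the time, the measured TCP pose, the force and the opening at its end, in the units of the state.
- telemetry.get_obs(): the state, without advancing time (a new reading comes with each control period).
- vision.snapshot(name): name is "scene" or "top"; returns a dict with "color" (480x640x3 uint8, red, green, blue), "mtx" (3x3 intrinsics, pixels), "dist" ([k1, k2, p1, p2, k3] as OpenCV has them; the pictures are not rectified), "cam_to_world" (4x4, takes a point from camera to world coordinates). Camera axes: x right, y down, z forward; pixel columns grow to the right and rows downward; lengths in m; the calibration is good to about 2 mm. A picture is of the moment at which its call begins. There is no depth.
- close_job(): hands the job in, once; it reports no verdict.
Trained networks look in a picture, given as the dict that the camera call returned (one of the last four; its "shot" number tells which), for a name from the list of things; names that differ only in an ending like _2 or _b are one class to them, and where a whole thing is asked for, a point or a joint stands for the part that bears it (a point fixed in the world has none). Each returns a list of dicts, best first, with "conf" (0 to 1); they miss things now and then, are a little off and sometimes report something else, mostly with a low value. They report only what shows in the picture. A call takes as long as a camera call. They do not tell look-alikes from the thing itself.
- recognise(name, picture): "xy" ([column, row] in pixels, amid what is visible of it).
- silhouettes(name, picture): "region" (480x640 bool, what is visible of it) and "xy" ([column, row] in pixels, amid what is visible of it).
- place_of(name, picture): "xy" ([column, row] in pixels: a listed point, or the origin of a listed thing).
The state is a dict: "clock": time; "joint_pos": joint angles; "qvel": joint speeds; "tau": joint torques, N m; "tool_pos": TCP position; "orientation": TCP orientation; "force": force on the tool from outside, world axes, zero at the start; "moment": the same for the moment, N m; "opening": finger opening in m.
Only numpy, scipy, OpenCV 4.12 (cv2) and the standard library are available. Lean on these libraries where they do the work, as an engineer would, in place of code of your own. Each camera call takes 0.05 s, during which the arm holds its last target.

### The job

Weigh the loaded pan: lift it without tipping it over (the red tab is there to hold), hang its cross bar in the hook of the spring scale, and ease it down slowly, only a few centimetres a second, until you feel that the spring carries its whole weight, no less and no more. Only then let go, with the pan at the lean at which it hangs by itself, so that the hook does not drop or spring back and the pan does not swing, and leave it hanging at rest. Never press or pull hard on the hook, and leave the bottle, jar and blower where they stand.

Things in the scene. Friction and masses are not known exactly. Their poses are not given: they have to be found in the camera images.
- pan: Loose aluminium dish, 80 mm across, 18 mm high, a brass box (45 mm across, top at z 31 mm) fixed in it; steel hanger with red tab at x = +18 mm. Stands upright at first. Origin: centre of the underside, z up. Mass 0.18 to 0.78 kg, varies, not told. Hung freely from its bar it leans about 0.24 rad: tab toward its own -x, dish toward its own +x; hang it with +x toward the scale's post.
- pan_bar (a point): Centre of the pan's cross bar, which goes in the hook: 6 mm round steel along the pan's y, at (18, 0, 102) mm in the pan's frame. It is the top of an upright wire window in the pan's y-z plane: other 6 mm bars centred 46 mm below it and at y = +-15 mm, clear opening 24 mm wide, 40 mm high. A thin stem joins it to the dish below, another to the tab above.
- pan_tab (a point): Centre of the red grip tab, 42 mm straight above the cross bar. Tab 12 mm (pan's x) x 26 mm (pan's y) x 40 mm high; its lower edge is 22 mm above the bar's centre. Gripped across its 12 mm, in the middle or higher, the fingers stay clear of the hook's arm.
- scale: Spring scale, fixed: grey base plate 150 x 130 x 14 mm (x, y, z), square aluminium post 26 mm thick at x = +45 mm, top at z 244 mm, and on it a blue slider (34 mm square) that carries the steel hook. Origin: under the centre of the base plate, z up. The hook stands out along the scale's -x, roughly toward the robot.
- hook_seat (a point): Centre of the cross bar when seated in the hook: (-50, 0) mm in the scale's frame, 223 mm up when unloaded; moves with the slider. Hook: 6 mm round steel, a V open to the top in the scale's x-z plane. The arm from the post has its top 3.5 mm above this point; the tip is 16 mm to the -x side, its top 9.5 mm above. The bar passes over the tip from -x, tip through the window, then down.
- scale_hook (a joint): Downward travel of the scale's blue slider and hook: 0 m unloaded (at the top stop) to 0.085 m (bottom stop). Spring 110 N/m with 0.3 N preload and little damping, so the pan sags it 13 to 67 mm depending on its mass, and a hook let go out of balance bounces.
- oil_bottle: Loose brown bottle with a black cap, 44 mm across, 72 mm high, bystander. Origin under its centre.
- jar: Loose clear jar, 37 mm across, 45 mm high, bystander. Origin under its centre.
- blower: Loose red rubber-style hand blower, 60 mm across, 98 mm high, bystander. Origin under its centre.
Not all that is in view belongs to the job. Of the things that look like the pan, take the one that is nearest to the robot's base at the start.

How it is judged:
By the outcome, as a careful person would: the job done as asked, in the order asked, and still so for the second after the job is handed in, with the robot touching nothing.
It also fails if it takes over 61 s, if anything falls off the work surface, if the arm or the gripper's body presses on something with over 40 N, if the wrist force passes 120 N, or if a joint passes its speed limit or range.

## Working session

There is one attempt and no reset: what is moved stays moved. The work goes in short steps, Python scripts to look and compute and a shell command to move; the robot and the scene stay as the last step left them, time stands still between calls to the robot, and variables do not carry over. Pictures are saved under pics/ and viewed, and the job is handed in when it is done.

```bash
ls; mkdir -p pics
python3 - <<'E'
from plant import telemetry, vision, recognise, place_of
import cv2
o=telemetry.get_obs(); print(o)
for n in("scene","top"):
    p=vision.snapshot(n); cv2.imwrite(f"pics/{n}0.png",p["color"][:,:,::-1])
    print(n,p["mtx"].tolist(),p["dist"],p["cam_to_world"].tolist())
    for k in("pan","pan_bar","pan_tab","scale","hook_seat","oil_bottle","jar","blower"):
        print(k,[(r["xy"],round(r["conf"],2)) for r in place_of(k,p)])
E
```

```text
pics
{'clock': 0.0, 'joint_pos': array([ 7.98184107e+01,  2.05912833e+01,  6.32790666e-01, -2.07619813e-02,
       -7.01350218e+01, -1.65060666e+01]), 'qvel': array([ 0.0652529 , -0.0582596 , -0.09304025, -0.00844684, -0.05173395,
        0.03600771]), 'tau': array([ 1.01264664e-03, -5.82710230e+01,  2.93047392e+01,  6.99697226e+00,
        6.80483630e-03, -1.60551522e-04]), 'tool_pos': array([0.30295941, 0.60260974, 0.21091493]), 'orientation': array([ 1.79904794e+02, -7.85855688e-03, -2.66947204e+01]), 'force': array([-0.46559581,  0.31713405, -0.37934037]), 'moment': array([0.04724334, 0.04031832, 0.0526866 ]), 'opening': 0.08759040607656643}
scene [[522.8320452301036, 0.0, 317.2195110751859], [0.0, 522.8320452301036, 243.25618233538734], [0.0, 0.0, 1.0]] [-0.11756437  0.          0.          0.          0.        ] [[0.6915735457500655, -0.548405584586696, 0.47008227536550073, 0.10362971736742418], [-0.7221186153970659, -0.5101105677947595, 0.46726000676404206, -0.06239635615651879], [-0.016454060766469845, -0.6625998214746458, -0.7487928555121643, 0.8649084259563531], [0.0, 0.0,
[... 596 characters left out ...]
53008470651279, -0.9956770154091145, 0.08839295929336018, 0.45190911935292183], [-0.9993867499814568, -0.026616468431954924, 0.022752748618844743, 0.3931561393367366], [-0.020301680426526397, -0.08898789015483605, -0.9958257865599034, 1.3638971889728984], [0.0, 0.0, 0.0, 1.0]]
pan [([428.0, 178.7], 0.92), ([217.7, 274.3], 0.73), ([332.9, 269.0], 0.59)]
pan_bar [([438.5, 179.3], 0.86), ([325.5, 261.5], 0.8), ([209.1, 279.0], 0.77), ([332.9, 273.7], 0.16)]
pan_tab [([206.1, 280.1], 0.97), ([441.7, 179.9], 0.91), ([325.0, 260.8], 0.8)]
scale [([432.6, 239.9], 0.67)]
hook_seat [([455.2, 256.0], 0.52)]
oil_bottle [([411.1, 308.4], 0.64)]
jar [([361.7, 202.8], 0.77)]
blower [([327.4, 223.2], 0.9)]
```

View pics/scene0.png

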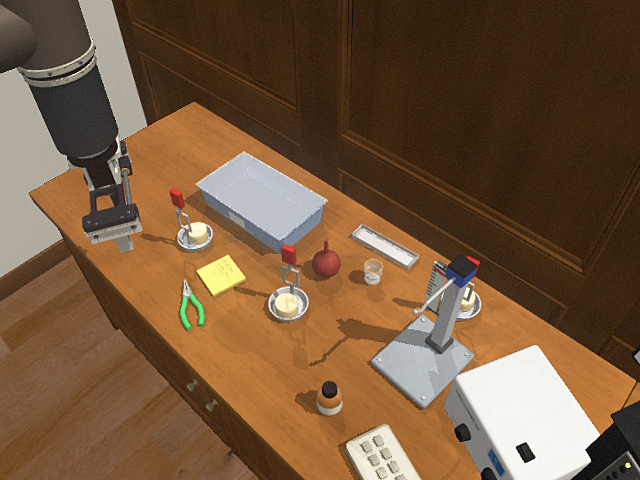

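View pics/top0.png

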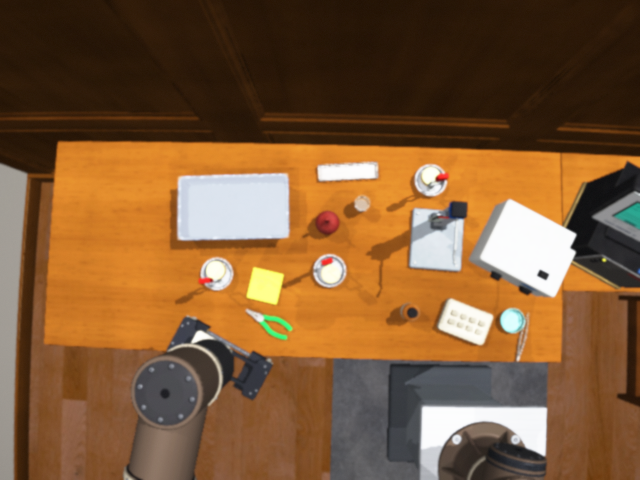

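```bash
cat > h.py <<'E'
import numpy as np, cv2
from plant import telemetry, vision, recognise, place_of, silhouettes
def ray(p,xy):
    u=cv2.undistortPoints(np.array([[xy]],float),p["mtx"],p["dist"])[0,0]
    T=p["cam_to_world"]; d=T[:3,:3]@np.array([u[0],u[1],1.]); return T[:3,3],d/np.linalg.norm(d)
def atz(p,xy,z):
    o,d=ray(p,xy); return o+d*(z-o[2])/d[2]
def tri(*prs):
    A=np.zeros((3,3));b=np.zeros(3)
    for p,xy in prs:
        o,d=ray(p,xy);M=np.eye(3)-np.outer(d,d);A+=M;b+=M@o
    x=np.linalg.solve(A,b)
    r=[np.linalg.norm((np.eye(3)-np.outer(d,d))@(x-o)) for o,d in (ray(p,xy) for p,xy in prs)]
    return x,max(r)
def proj(p,X):
    T=np.linalg.inv(p["cam_to_world"]); r,_=cv2.Rodrigues(T[:3,:3])
    return cv2.projectPoints(np.atleast_2d(np.array(X,float)),r,T[:3,3],p["mtx"],p["dist"])[0][:,0]
E
python3 - <<'E'
from h import *
s=vision.snapshot("scene");t=vision.snapshot("top")
np.set_printoptions(precision=4,suppress=True)
for n in("pan","oil_bottle","jar","blower"):
    for nm,p in(("s",s),("t",t)):
        for r in place_of(n,p): 
            w=atz(p,r["xy"],0);print(n,nm,r["xy"],round(r["conf"],2),w,np.hypot(w[0],w[1]))
for n,z in(("pan_bar",.102),("pan_tab",.144),("hook_seat",.223)):
    for nm,p in(("s",s),("t",t)):
        for r in place_of(n,p): print(n,nm,r["xy"],round(r["conf"],2),atz(p,r["xy"],z))
for r in place_of("scale",t): print("scale",atz(t,r["xy"],0))
c=s["color"][220:340,240:340,::-1]; cv2.imwrite("pics/panc.png",cv2.resize(c,None,fx=5,fy=5,interpolation=cv2.INTER_CUBIC))
c=s["color"][240:420,360:500,::-1]; cv2.imwrite("pics/scalec.png",cv2.resize(c,None,fx=3.3,fy=3.3,interpolation=cv2.INTER_CUBIC))
c=t["color"][160:340,300:500,::-1]; cv2.imwrite("pics/topc.png",cv2.resize(c,None,fx=3.3,fy=3.3,interpolation=cv2.INTER_CUBIC))
E
```

```text
pan s [460.8, 306.4] 0.93 [0.7206 0.1496 0.    ] 0.7359841521734276
pan s [285.8, 304.2] 0.82 [0.4855 0.4105 0.    ] 0.6358067498302575
pan s [197.5, 240.2] 0.73 [ 0.47    0.6806 -0.    ] 0.8271407218753486
pan t [216.9, 271.6] 0.85 [0.4688 0.6845 0.    ] 0.8296378340725967
pan t [330.7, 273.3] 0.8 [0.4731 0.3966 0.    ] 0.617384189160191
pan t [427.9, 178.5] 0.8 [0.7208 0.155  0.    ] 0.7373048420938922
oil_bottle s [326.8, 403.8] 0.93 [0.3867 0.2052 0.    ] 0.4378026554287281
oil_bottle s [326.7, 273.6] 0.23 [0.5987 0.4038 0.    ] 0.7221572965381361
oil_bottle t [412.1, 311.5] 0.62 [0.3832 0.1906 0.    ] 0.42797654919761335
jar t [358.6, 205.4] 0.78 [0.6467 0.3306 0.    ] 0.7262578465456768
blower s [329.0, 270.9] 0.59 [0.6073 0.4052 0.    ] 0.730076167567119
blower t [326.3, 223.4] 0.73 [0.5986 0.4111 0.    ] 0.7262182308204254
pan_bar s [180.9, 216.6] 0.88 [0.4434 0.6715 0.102 ]
pan_bar s [288.7, 268.8] 0.72 [0.5001 0.4086 0.102 ]
pan_bar s [465.5, 283.0] 0.71 [0.6975 0.1473 0.102 ]
pan_bar t [325.4, 261.9] 0.93 [0.4977 0.4094 0.102 ]
pan_bar t [439.2, 179.7] 0.74 [0.6986 0.1459 0.102 ]
pan_bar t [453.9, 254.9] 0.64 [0.5218 0.11   0.102 ]
pan_bar t [209.7, 281.3] 0.57 [0.4444 0.6788 0.102 ]
pan_tab s [471.8, 269.3] 0.96 [0.6982 0.1444 0.144 ]
pan_tab s [288.4, 251.3] 0.86 [0.5064 0.4124 0.144 ]
pan_tab s [179.6, 196.9] 0.74 [0.4566 0.6792 0.144 ]
pan_tab t [204.4, 280.4] 0.89 [0.4462 0.6816 0.144 ]
pan_tab t [439.8, 177.8] 0.72 [0.6949 0.1528 0.144 ]
pan_tab t [327.8, 260.0] 0.62 [0.5005 0.4036 0.144 ]
hook_seat s [421.0, 307.4] 0.91 [0.5197 0.1377 0.223 ]
hook_seat t [452.8, 254.8] 0.54 [0.5153 0.1395 0.223 ]
scale [0.5562 0.1396 0.    ]
```

View pics/panc.png

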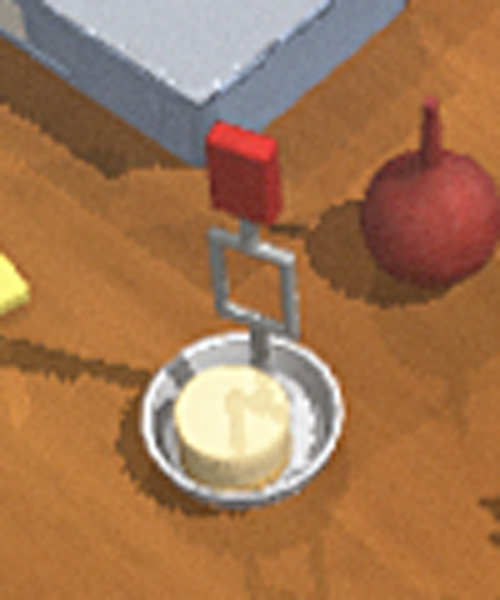

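View pics/scalec.png

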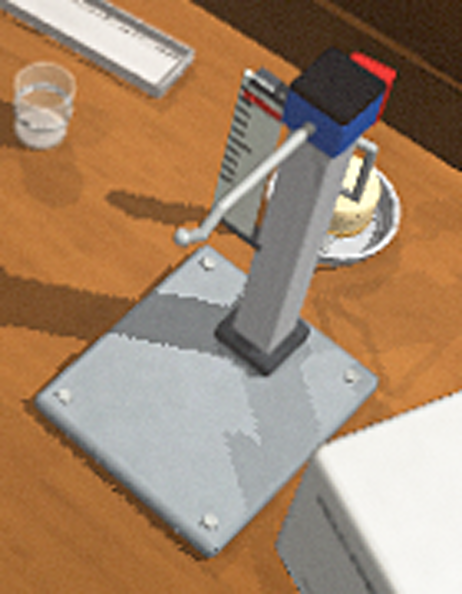

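View pics/topc.png

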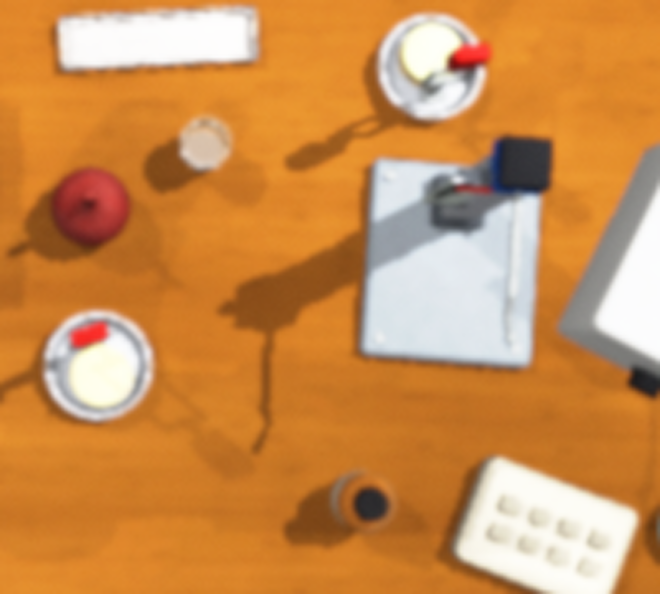

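```bash
cat > fit.py <<'E'
from h import *
from scipy.optimize import minimize, least_squares
np.set_printoptions(precision=4,suppress=True)
print(telemetry.get_obs()["clock"])
s=vision.snapshot("scene");t=vision.snapshot("top")
def red(p,c,r=22):
    hsv=cv2.cvtColor(p["color"],cv2.COLOR_RGB2HSV)
    m=((hsv[...,0]<6)|(hsv[...,0]>174))&(hsv[...,1]>190)&(hsv[...,2]>100)
    k=np.zeros_like(m);k[c[1]-r:c[1]+r,c[0]-r//2:c[0]+r//2]=1
    return m&k
ms=red(s,(290,254));mt=red(t,(327,263),16)
print(ms.sum(),mt.sum())
def hull(p,X,sc=8):
    q=proj(p,X); m=np.zeros((480,640),np.uint8)
    cv2.fillConvexPoly(m,np.round(cv2.convexHull(q.astype(np.float32))*256).astype(np.int32),255,cv2.LINE_AA,8)
    return m/255.
def P(v,X):
    c,si=np.cos(v[2]),np.sin(v[2]); X=np.array(X)
    return np.c_[v[0]+c*X[:,0]-si*X[:,1],v[1]+si*X[:,0]+c*X[:,1],X[:,2]]
tab=[(18+a*6,b*13,144+c*20) for a in(-1,1) for b in(-1,1) for c in(-1,1)]
tab=np.array(tab)/1e3
def soft(m): return cv2.GaussianBlur(m.astype(np.float32),(0,0),1.0)
def cost(v):
    X=P(v,tab); return sum(((soft(hull(p,X))-soft(m))**2).sum() for p,m in((s,ms),(t,mt)))
best=min((minimize(cost,[.48,.405,np.radians(a)],method="Nelder-Mead",options=dict(initial_simplex=[[.48,.405,np.radians(a)],[.487,.405,np.radians(a)],[.48,.412,np.radians(a)],[.48,.405,np.radians(a)+.15]],xatol=1e-5,fatol=1e-3)) for a in(10,25,40)),key=lambda r:r.fun)
v=best.x; print("pan",v,np.degrees(v[2]),best.fun, "tab",P(v,[(.018,0,.144)]))
for p,m in((s,ms),(t,mt)):
    # per-view fit
    f=lambda w:((soft(hull(p,P(w,tab)))-soft(m))**2).sum()
    r=minimize(f,v,method="Nelder-Mead",options=dict(initial_simplex=[v,v+[.005,0,0],v+[0,.005,0],v+[0,0,.15]])); print("single",r.x,np.degrees(r.x[2]),r.fun,P(r.x,[(.018,0,.144)]))
# scale plate corners
sc=np.array([(37,400),(205,250),(378,382),(215,555)])/3.3+[360,240]
tc=np.array([(375,160),(545,168),(530,366),(361,353)])/3.3+[300,160]
for p,c in((s,sc),(t,tc)):
    W=np.array([atz(p,q,.014) for q in c]);print(W, W.mean(0), np.linalg.norm(np.roll(W,-1,0)-W,axis=1))
# overlay
ring=[(.04*np.cos(a),.04*np.sin(a),z) for z in (.018,) for a in np.linspace(0,6.28,40)]
for nm,p,(x0,x1,y0,y1) in(("s",s,(240,340,220,340)),("t",t,(280,380,220,320))):
    im=cv2.resize(p["color"][y0:y1,x0:x1,::-1],None,fx=5,fy=5,interpolation=cv2.INTER_CUBIC)
    for X in(ring,tab,[(.018,0,.102)]):
        for q in proj(p,P(v,X)): cv2.circle(im,tuple(int(z) for z in((q-[x0,y0]+.5)*5)),2,(255,0,0),-1)
    cv2.imwrite(f"pics/fit_{nm}.png",im)
E
python3 fit.py
```

```text
1.75
21 28
pan [ 0.4857  0.4187 -0.6907] -39.57170726067418 195.2214813232422 tab [[0.4995 0.4072 0.144 ]]
single [ 0.4961  0.4249 -0.6988] -40.03680856998121 150.20094299316406 [[0.5098 0.4133 0.144 ]]
single [ 0.4803  0.412  -0.4597] -26.340114459739727 39.770484924316406 [[0.4964 0.404  0.144 ]]
[[0.4978 0.1984 0.014 ]
 [0.6408 0.1895 0.014 ]
 [0.6354 0.0651 0.014 ]
 [0.491  0.0715 0.014 ]] [0.5663 0.1311 0.014 ] [0.1433 0.1246 0.1445 0.1271]
[[0.6406 0.1929 0.014 ]
 [0.6382 0.0624 0.014 ]
 [0.4872 0.073  0.014 ]
 [0.4938 0.2015 0.014 ]] [0.5649 0.1324 0.014 ] [0.1305 0.1514 0.1286 0.1471]
```

```bash
sed -i 's/hsv\[...,0\]<6)|(hsv\[...,0\]>174))&(hsv\[...,1\]>190)&(hsv\[...,2\]>100)/hsv[...,0]<6)|(hsv[...,0]>172))\&(hsv[...,1]>150)\&(hsv[...,2]>70)/' fit.py; python3 fit.py
```

```text
1.85
230 49
pan [0.4879 0.3921 0.8319] 47.66449841364079 63.82181167602539 tab [[0.5    0.4054 0.144 ]]
single [0.4897 0.3934 0.8575] 49.12899204249795 39.94573211669922 [[0.5014 0.407  0.144 ]]
single [0.482  0.3976 0.4894] 28.04186090575807 16.282739639282227 [[0.4979 0.4061 0.144 ]]
[[0.4978 0.1984 0.014 ]
 [0.6408 0.1895 0.014 ]
 [0.6354 0.0651 0.014 ]
 [0.491  0.0715 0.014 ]] [0.5663 0.1311 0.014 ] [0.1433 0.1246 0.1445 0.1271]
[[0.6406 0.1929 0.014 ]
 [0.6382 0.0624 0.014 ]
 [0.4872 0.073  0.014 ]
 [0.4938 0.2015 0.014 ]] [0.5649 0.1324 0.014 ] [0.1305 0.1514 0.1286 0.1471]
```

View pics/fit_s.png

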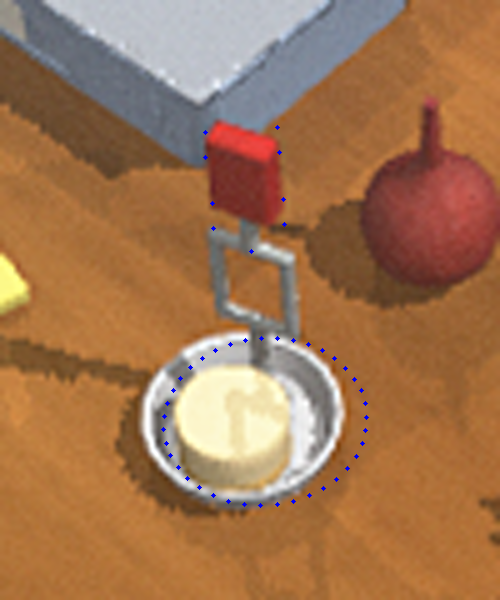

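View pics/fit_t.png

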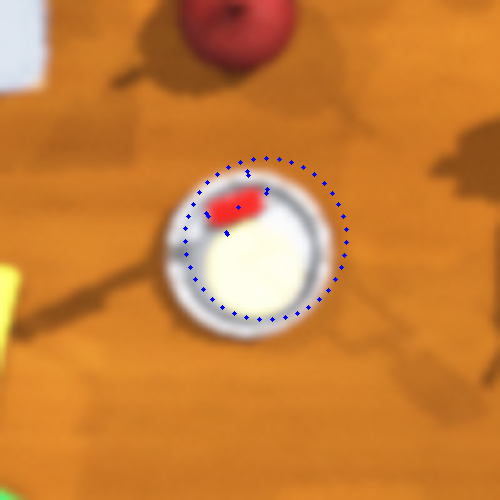

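```bash
cat > fit2.py <<'E'
from h import *
from scipy.optimize import least_squares
np.set_printoptions(precision=4,suppress=True)
s=vision.snapshot("scene");t=vision.snapshot("top")
def P(v,X):
    c,si=np.cos(v[2]),np.sin(v[2]); X=np.atleast_2d(np.array(X,float))/1e3
    return np.c_[v[0]+c*X[:,0]-si*X[:,1],v[1]+si*X[:,0]+c*X[:,1],X[:,2]]
o=np.array
S=[((0,0,18),(243,417)),((18,15,102),(214,234)),((18,-15,102),(295,257)),((18,15,56),(220,314)),((18,-15,56),(295,334)),((18,0,144),(246,175))]
T=[((0,0,18),(249,254)),((18,13,164),(209,216)),((18,-13,164),(263,200))]
def res(v,views):
    r=[]
    for p,L,off in((s,S,o([240,220])),(t,T,o([280,220]))):
        if p is s and "s" not in views or p is t and "t" not in views: continue
        r.append(proj(p,P(v,[a for a,_ in L]))-(o([b for _,b in L])/5-.5+off))
    return np.concatenate(r)
for vw in("s","t","st"):
    r=least_squares(lambda v:res(v,vw).ravel(),[.48,.4,.4]); v=r.x
    print(vw,v,np.degrees(v[2]),"tab",P(v,(18,0,144)),"\n",res(v,vw))
ring=[(40*np.cos(a),40*np.sin(a),18) for a in np.linspace(0,6.28,40)]
tab=[(18+a*6,b*13,144+c*20) for a in(-1,1) for b in(-1,1) for c in(-1,1)]
ims=[]
for nm,p,(x0,x1,y0,y1) in(("s",s,(240,340,220,340)),("t",t,(280,340,220,340))):
    im=cv2.resize(p["color"][y0:y1,x0:x1,::-1],None,fx=5,fy=5,interpolation=cv2.INTER_CUBIC)
    for X in(ring,tab,[a for a,_ in S]):
        for q in proj(p,P(v,X)): cv2.circle(im,tuple(int(z) for z in((q-[x0,y0]+.5)*5)),2,(255,0,0),-1)
    ims.append(im)
cv2.imwrite("pics/fit2.png",np.hstack(ims))
E
python3 fit2.py
```

```text
s [0.4846 0.3993 0.4086] 23.41069914682829 tab [[0.5011 0.4065 0.144 ]] 
 [[ 0.7107 -0.4488]
 [ 0.1907  0.7122]
 [-1.1817  0.3248]
 [ 0.5702 -0.4233]
 [-0.1011 -0.2483]
 [-0.1215  0.0977]]
t [0.4801 0.4002 0.3148] 18.036549983889405 tab [[0.4973 0.4058 0.144 ]] 
 [[ 0.0118  0.0109]
 [-0.246   0.0606]
 [ 0.2353 -0.0708]]
st [0.4832 0.3995 0.3781] 21.664356473035937 tab [[0.4999 0.4061 0.144 ]] 
 [[ 0.1629 -0.0704]
 [-0.0232  0.992 ]
 [-1.58    0.9696]
 [ 0.3643 -0.1469]
 [-0.4844  0.3882]
 [-0.4408  0.5634]
 [ 0.3511 -1.2188]
 [-0.2377 -0.8007]
 [ 0.0083 -1.6384]]
```

View pics/fit2.png

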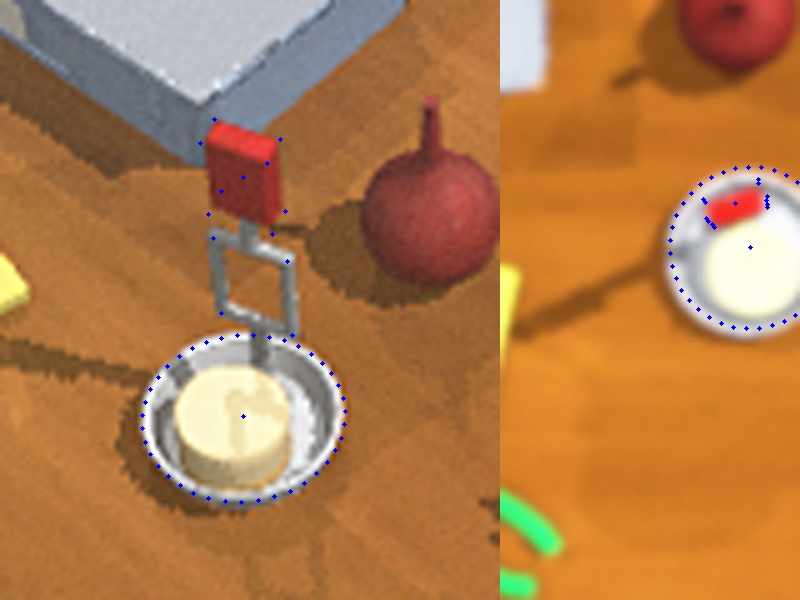

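Look-alikes: pans at scene pixels (198,238), (288,305) and (459,308), at 0.83, 0.62 and 0.74 m from the base. I choose (288,305). In the close crop it has the red tab, the wire window and the brass box. Fit: tab at (0.500, 0.406), pan yaw 21.7°.

```bash
python3 -m handwheel '[[[0.02034,0.00672,0,0,0],[0.02034,0.00672,0,0,0],[0.02034,0.00672,0,0,0],[0.02034,0.00672,0,0,0],[0.02034,0.00672,0,0,0],[0.02034,0.00672,0,0,0],[0.02034,0.00672,0,0,0],[0.02034,0.00672,0,0,0],[0.02034,0.00672,0,0,0],[0.02034,0.00672,0,0,0],[0.02034,0.00672,0,0,0],[0.02034,0.00672,0,0,0],[0.02034,0.00672,0,0,0],[0,0,0,0.1037,0],[0,0,0,0.1037,0],[0,0,0,0.1037,0],[0,0,0,0.1037,0],[0,0,0,0.1037,0],[0,0,0,0.1037,0],[0,0,0,0.1037,0]]]'
```

```text
clock: 3.72
tool_pos: [0.5002, 0.4062, 0.2119]
orientation: [-180.0, 0.0, -68.6]
force: [0.6, -0.3, -0.4]
opening: 0.0877
```

Run:
```python
from h import *
s=vision.snapshot("scene");t=vision.snapshot("top")
o=telemetry.get_obs();print(o)
ims=[]
for nm,p,(x0,x1,y0,y1) in(("s",s,(230,330,200,320)),("t",t,(280,340,220,340))):
    im=cv2.resize(p["color"][y0:y1,x0:x1,::-1],None,fx=5,fy=5,interpolation=cv2.INTER_CUBIC)
    T=o["tool_pos"];
    for q in proj(p,[T,T+[0,0,-.017]]): cv2.circle(im,tuple(int(z) for z in((q-[x0,y0]+.5)*5)),3,(255,0,0),-1)
    ims.append(im)
cv2.imwrite("pics/above.png",np.hstack(ims))
```

```text
{'clock': 3.8167, 'joint_pos': array([ 5.63993955e+01,  1.76895124e+01, -3.46999094e+00,  1.13560167e-03,
       -6.88442740e+01, -3.47845109e+01]), 'qvel': array([-0.10439858,  0.01676939,  0.08939182,  0.10631737,  0.01779449,
        8.34890701]), 'tau': array([-2.76186957e-02, -5.40963399e+01,  2.90498972e+01,  6.93498686e+00,
       -2.67326954e-02, -1.83069360e+00]), 'tool_pos': array([0.50016715, 0.40619719, 0.21187355]), 'orientation': array([ 1.79997502e+02, -3.02472310e-03, -6.83847054e+01]), 'force': array([ 0.39161153, -0.26696499, -0.36315632]), 'moment': array([0.07571925, 0.01671513, 0.04621412]), 'opening': 0.08763134226188153}
```

View pics/above.png

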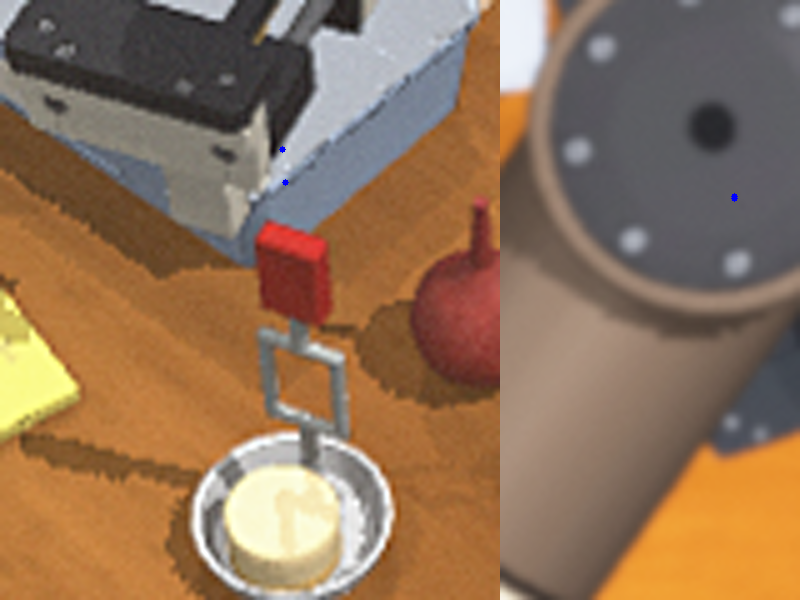

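```bash
python3 -m handwheel '[[[0,0,0.01,0,0],[0,0,0.013,0,0],[0,0,0.013,0,0],[0,0,0.013,0,0],[0,0,0.013,0,0.2],[0,0,0,0,0.4],[0,0,0,0,0.55],[0,0,0,0,0.65],[0,0,0,0,0.7],[0,0,0,0,0.73],[0,0,0,0,0.73],[0,0,0,0,0.73]]]'
```

```text
clock: 4.82
tool_pos: [0.5003, 0.4064, 0.1503]
orientation: [-180.0, 0.0, -68.3]
force: [0.0, -0.4, -0.3]
opening: 0.0396
```

Run:
```python
from h import *
s=vision.snapshot("scene")
o=telemetry.get_obs();print(o["opening"],o["force"],o["moment"],o["tool_pos"])
x0,x1,y0,y1=230,350,200,320
im=cv2.resize(s["color"][y0:y1,x0:x1,::-1],None,fx=5,fy=5,interpolation=cv2.INTER_CUBIC)
cv2.imwrite("pics/pre.png",im)
```

```text
0.03559032576083952 [ 0.01927516 -0.45731609  0.10576393] [ 0.04820782 -0.01004762 -0.02932533] [0.50027068 0.40635787 0.15024299]
```

View pics/pre.png

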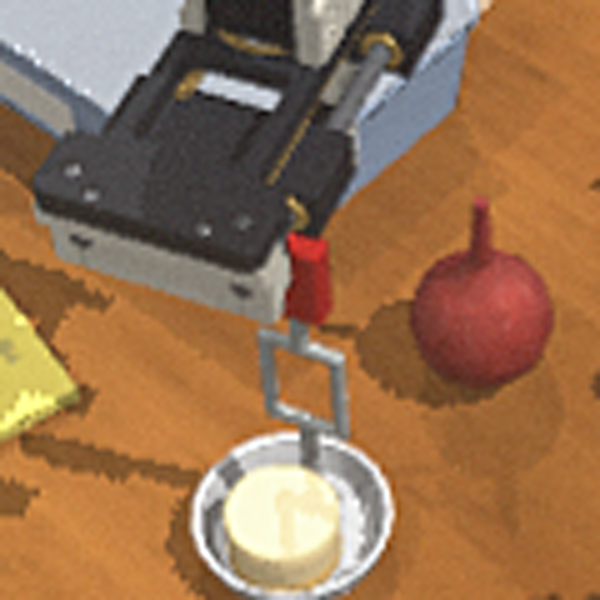

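Run:
```python
from h import *
s=vision.snapshot("scene")
o=telemetry.get_obs();print(o["opening"],o["clock"])
x0,x1,y0,y1=230,350,200,320
im=cv2.resize(s["color"][y0:y1,x0:x1,::-1],None,fx=5,fy=5,interpolation=cv2.INTER_CUBIC)
T=o["tool_pos"];a=np.radians(o["orientation"][2]);ty=np.array([np.sin(a),-np.cos(a),0]);tx=np.array([np.cos(a),np.sin(a),0])
for sg,col in((0,(255,0,0)),(.018,(0,255,0)),(-.018,(0,255,255))):
  for w in(-.0095,0,.0095):
    for z in(-.017,.015):
      q=proj(s,T+sg*ty+w*tx+[0,0,z])[0]; cv2.circle(im,tuple(int(v) for v in((q-[x0,y0]+.5)*5)),3,col,-1)
cv2.imwrite("pics/pre2.png",im)
```

```text
0.031931128758591214 4.9167
```

View pics/pre2.png

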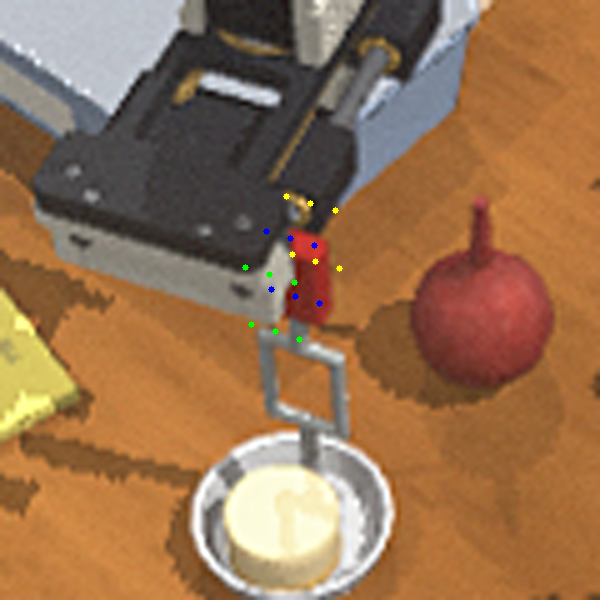

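Run:
```python
from h import *
s=vision.snapshot("scene")
o=telemetry.get_obs();print(o["opening"],o["clock"])
x0,x1,y0,y1=190,350,140,260
im=cv2.resize(s["color"][y0:y1,x0:x1,::-1],None,fx=5,fy=5,interpolation=cv2.INTER_CUBIC)
cv2.imwrite("pics/pre3.png",im)
```

```text
0.027996312217532297 4.9667
```

View pics/pre3.png

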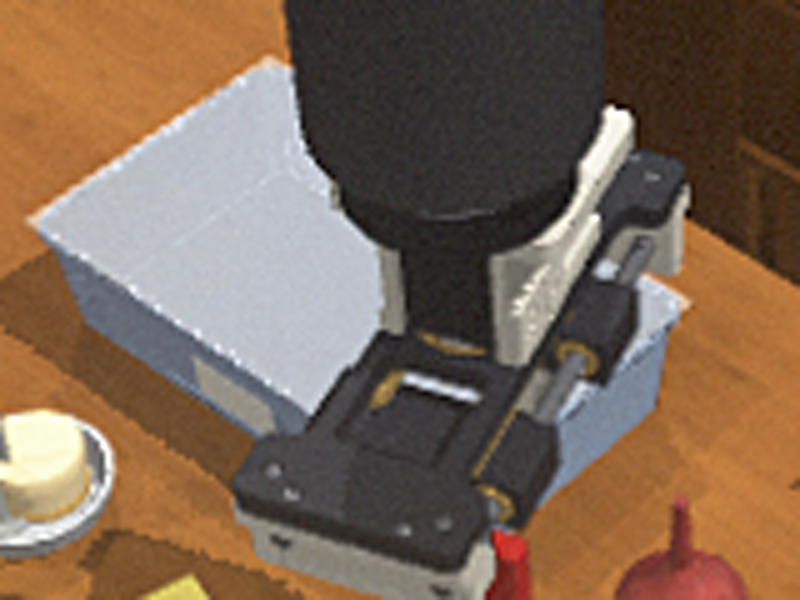

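```bash
python3 -m handwheel '[[[0,0,0,0,0.76],[0,0,0,0,0.78],[0,0,0,0,0.8],[0,0,0,0,0.8],[0,0,0,0,0.8]]]'
python3 - <<'E'
from h import *
s=vision.snapshot("scene")
o=telemetry.get_obs();print(o["opening"],o["clock"],o["force"],o["moment"])
x0,x1,y0,y1=230,350,200,320
im=cv2.resize(s["color"][y0:y1,x0:x1,::-1],None,fx=5,fy=5,interpolation=cv2.INTER_CUBIC)
cv2.imwrite("pics/pre4.png",im)
t=vision.snapshot("top")
im=cv2.resize(t["color"][200:320,260:380,::-1],None,fx=5,fy=5,interpolation=cv2.INTER_CUBIC)
cv2.imwrite("pics/pre4t.png",im)
E
```

```text
clock: 5.38
tool_pos: [0.5002, 0.4062, 0.1498]
orientation: [180.0, -0.0, -68.3]
force: [1.4, -0.4, 0.5]
opening: 0.0176
0.01765120450437482 5.4333 [0.26481894 0.25362612 0.6051491 ] [ 0.0668718  -0.05133549  0.05765085]
```

View pics/pre4.png

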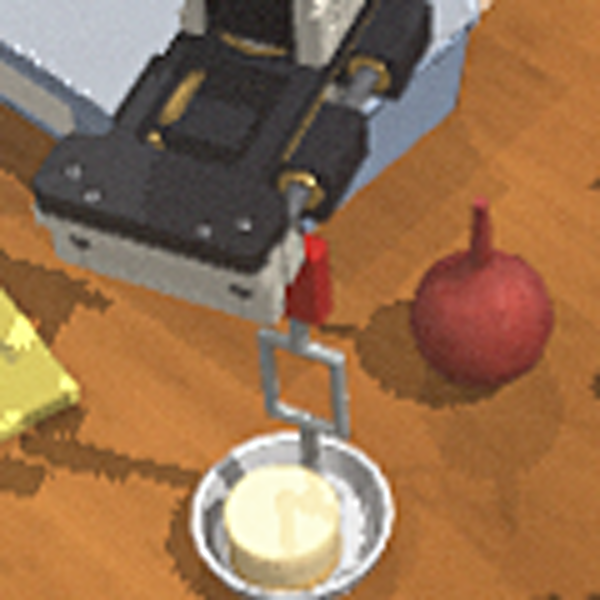

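View pics/pre4t.png

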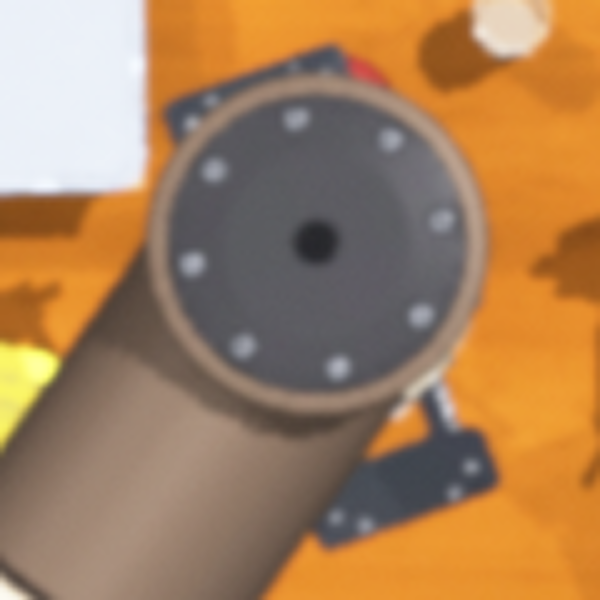

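```bash
python3 -m handwheel '[[[0,0,0,0,0.82],[0,0,0,0,0.84],[0,0,0,0,0.86],[0,0,0,0,0.9],[0,0,0,0,1],[0,0,0,0,1],[0,0,0,0,1]]]'
python3 - <<'E'
from h import *
s=vision.snapshot("scene")
o=telemetry.get_obs();print(o["opening"],o["clock"],o["force"],o["moment"])
x0,x1,y0,y1=230,350,200,320
im=cv2.resize(s["color"][y0:y1,x0:x1,::-1],None,fx=4,fy=4,interpolation=cv2.INTER_CUBIC)
cv2.imwrite("pics/pre5.png",im)
E
```

```text
clock: 6.07
tool_pos: [0.5002, 0.4063, 0.1499]
orientation: [-180.0, 0.0, -68.3]
force: [1.1, -0.2, -0.5]
opening: 0.0004
0.00022991723171473616 6.1167 [ 0.13502946 -0.2073863   0.24556616] [ 0.05870894  0.02169148 -0.00938265]
```

View pics/pre5.png

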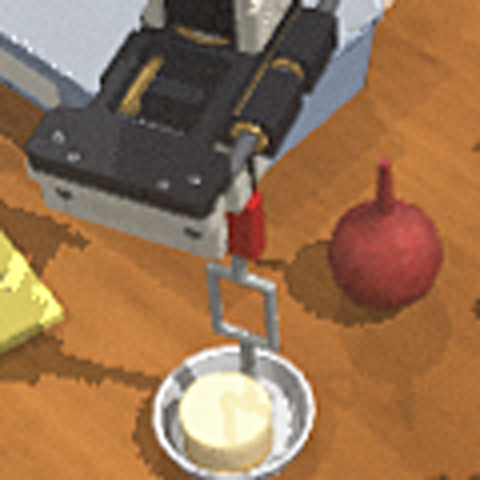

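Run:
```python
from h import *
s=vision.snapshot("scene")
o=telemetry.get_obs();print(o)
x0,x1,y0,y1=260,320,220,275
im=cv2.resize(s["color"][y0:y1,x0:x1,::-1],None,fx=12,fy=12,interpolation=cv2.INTER_CUBIC)
T=o["tool_pos"];a=np.radians(o["orientation"][2]);ty=np.array([np.sin(a),-np.cos(a),0]);tx=np.array([np.cos(a),np.sin(a),0])
for w in(-.0095,0,.0095):
    for z in(-.017,.0,.02):
      q=proj(s,T+w*tx+[0,0,z])[0]; cv2.circle(im,tuple(int(v) for v in((q-[x0,y0]+.5)*12)),4,(255,0,0),-1)
cv2.imwrite("pics/pre6.png",im)
```

```text
{'clock': 6.1667, 'joint_pos': array([ 5.64000550e+01,  2.01841738e+01, -8.26769299e+00,  1.18506451e-03,
       -6.15515150e+01, -3.46771926e+01]), 'qvel': array([ 0.07646604,  0.00066341,  0.04559859, -0.04391538, -0.03753257,
        0.07623718]), 'tau': array([-2.28140474e-03, -5.58082116e+01,  2.73909974e+01,  6.54592037e+00,
       -1.52582926e-02,  4.16869432e-05]), 'tool_pos': array([0.50018389, 0.4062354 , 0.14984879]), 'orientation': array([ 1.79997812e+02, -2.78091709e-03, -6.82765730e+01]), 'force': array([-0.24124506, -0.38645639, -0.21181186]), 'moment': array([ 0.07629553,  0.01726158, -0.00333238]), 'opening': 0.0003702190790132125}
```

View pics/pre6.png

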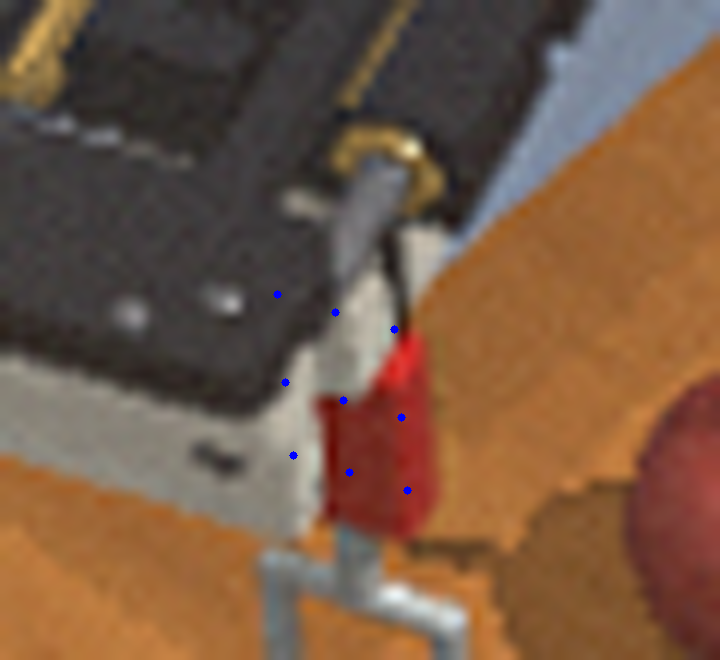

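Run:
```python
from h import *
t=vision.snapshot("top");s=vision.snapshot("scene")
o=telemetry.get_obs();T=o["tool_pos"]
for z in(.15,.25,.3,.35,.4,.45): print(z,proj(t,[T[0],T[1],z])[0],proj(s,[T[0],T[1],z])[0])
cv2.imwrite("pics/t7.png",cv2.resize(t["color"][180:320,260:400,::-1],None,fx=5,fy=5,interpolation=cv2.INTER_CUBIC)[:600])
cv2.imwrite("pics/s7.png",s["color"][:,:,::-1])
```

```text
0.15 [326.57673636 260.02718439] [288.09519242 252.79217674]
0.25 [326.1047527  258.07690413] [284.59738442 213.63480517]
0.3 [325.83560405 256.96475269] [282.63323471 191.44734137]
0.35 [325.54000783 255.74331341] [280.50509637 167.23967421]
0.4 [325.21386575 254.39565058] [278.19586599 140.76678959]
0.45 [324.85218698 252.90114007] [275.68738307 111.75486862]
```

View pics/s7.png

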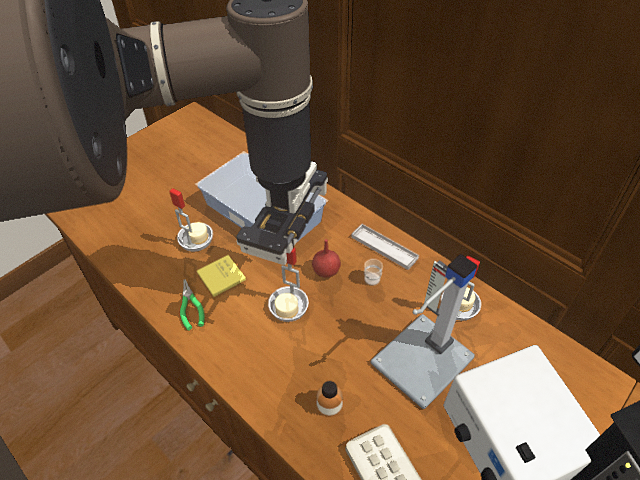

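Run:
```python
from h import *
s=vision.snapshot("scene")
im=cv2.imread("pics/scene0.png")
T=np.array([.303,.6026,.211]);a=np.radians(-26.7);ty=np.array([np.sin(a),-np.cos(a),0]);tx=np.array([np.cos(a),np.sin(a),0])
x0,x1,y0,y1=60,200,110,270
im=cv2.resize(im[y0:y1,x0:x1],None,fx=4,fy=4,interpolation=cv2.INTER_CUBIC)[:600]
for f,col in((.044,(0,255,0)),(-.044,(0,255,255)),(.065,(0,128,0)),(-.065,(0,128,128))):
  for w in(-.0095,.0095):
    for z in(-.017,.02):
      q=proj(s,T+f*ty+w*tx+[0,0,z])[0]; cv2.circle(im,tuple(int(v) for v in((q-[x0,y0]+.5)*4)),3,col,-1)
cv2.imwrite("pics/chk.png",im)
```

```text
(no output)
```

View pics/chk.png

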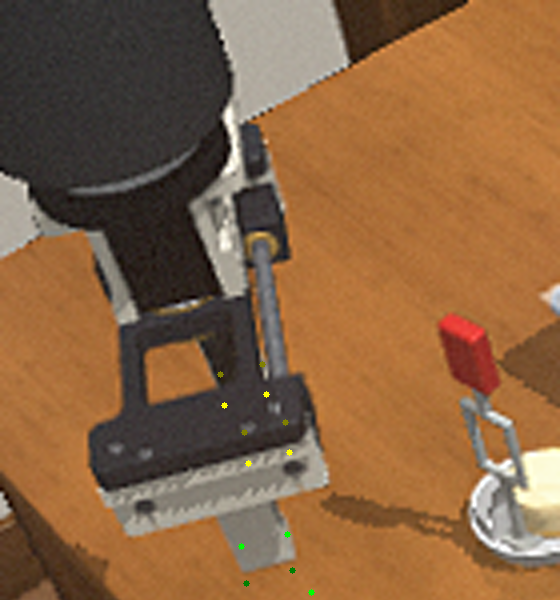

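Run:
```python
from h import *
s=vision.snapshot("scene")
for T,yaw,f,px in(([.5002,.4062,.1498],-68.3,0,(293.7,247.4)),([.303,.6026,.211],-26.7,.065,(133.3,249.5)),([.303,.6026,.211],-26.7,.057,(133.3,249.5))):
    a=np.radians(yaw);ty=np.array([np.sin(a),-np.cos(a),0]);tx=np.array([np.cos(a),np.sin(a),0])
    for d in np.arange(.0,.041,.005): print(round(d,3),proj(s,np.array(T)+f*ty+.0095*tx+[0,0,d])[0]-px)
    print()
```

```text
0.0 [-0.74057855  6.93472188]
0.005 [-0.88408183  5.12649111]
0.01 [-1.02867276  3.30364678]
0.015 [-1.17436246  1.46602694]
0.02 [-1.32116215 -0.38653245]
0.025 [-1.46908319 -2.2541976 ]
0.03 [-1.61813707 -4.13713687]
0.035 [-1.76833539 -6.03552085]
0.04 [-1.9196899  -7.94952235]

0.0 [ 2.67819239 10.55234959]
0.005 [1.85167531 8.62013246]
0.01 [1.01878861 6.67122958]
0.015 [0.17947053 4.70544806]
0.02 [-0.66634121  2.72259256]
0.025 [-1.51870935  0.72246519]
0.03 [-2.37769713 -1.29513444]
0.035 [-3.24336828 -3.33040928]
0.04 [-4.11578696 -5.38356486]

0.0 [2.14338425 7.08986373]
0.005 [1.32065076 5.15424641]
0.01 [0.49163735 3.20205227]
0.015 [-0.34371596  1.23309175]
0.02 [-1.18546962 -0.75282709]
0.025 [-2.03368451 -2.75589861]
0.03 [-2.88842201 -4.77631962]
0.035 [-3.74974387 -6.81428938]
0.04 [-4.61771233 -8.87000965]
```

```bash
python3 -m handwheel '[[[0,0,0,0,0.6],[0,0,0,0,0.55],[0,0,0,0,0.5],[0,0,0,0,0.5],[0,0,0,0,0.5],[0,0,0,0,0.5],[0,0,0.008,0,0.5],[0,0,0.008,0,0.5]]]'
python3 - <<'E'
from h import *
s=vision.snapshot("scene")
o=telemetry.get_obs();print(o["opening"],o["clock"],o["force"],o["moment"])
x0,x1,y0,y1=250,330,220,280
im=cv2.resize(s["color"][y0:y1,x0:x1,::-1],None,fx=10,fy=10,interpolation=cv2.INTER_CUBIC)
cv2.imwrite("pics/pre8.png",im)
E
```

```text
clock: 7.03
tool_pos: [0.5003, 0.4065, 0.1336]
orientation: [-179.9, 0.0, -68.3]
force: [0.3, 0.1, -0.2]
opening: 0.0425
0.0432196957085043 7.0833 [ 0.31154043 -0.69482804 -2.49431994] [-0.07659301  0.16073873  0.00133854]
```

View pics/pre8.png

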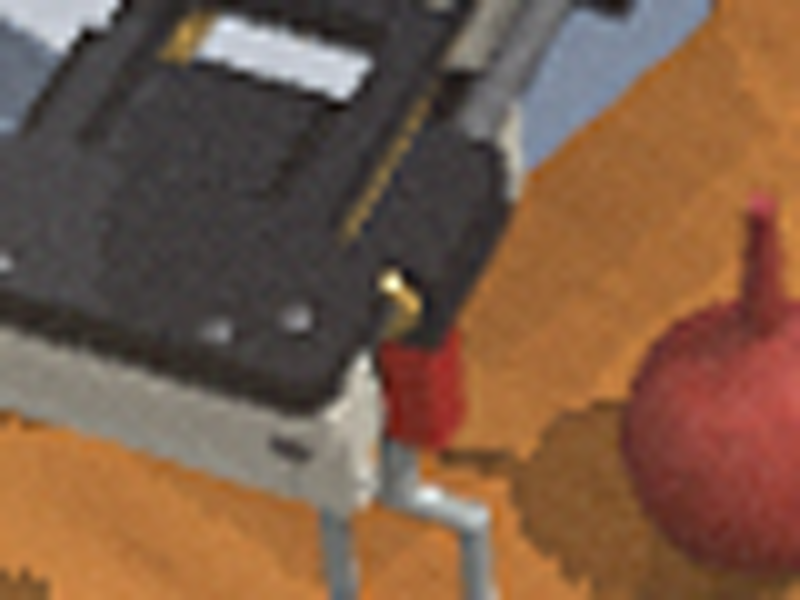

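```bash
python3 -m handwheel '[[[0,0,0,0,0.5]]]'; python3 -m handwheel '[[[0,0,0.006,0,0.5],[0,0,0,0,0.5],[0,0,0,0,0.5]]]';python3 - <<'E'
from h import *
o=telemetry.get_obs();print(o["opening"],o["clock"],o["force"],o["moment"])
E
```

```text
clock: 7.17
tool_pos: [0.4995, 0.4055, 0.1322]
orientation: [179.9, -0.1, -68.3]
force: [-0.2, -0.6, -0.2]
opening: 0.0437
clock: 7.42
tool_pos: [0.5001, 0.4061, 0.1274]
orientation: [180.0, -0.0, -68.3]
force: [-0.4, -0.6, 0.1]
opening: 0.0442
0.04416161133158779 7.4167 [-0.4286262  -0.55010613  0.06339452] [ 0.04827101 -0.03549974 -0.0157952 ]
```

```bash
python3 -m handwheel '[[[0,0,0.005,0,0.5],[0,0,0.005,0,0.5],[0,0,0,0,0.6],[0,0,0,0,0.7],[0,0,0,0,0.76],[0,0,0,0,0.78],[0,0,0,0,0.8],[0,0,0,0,0.8]]]';python3 - <<'E'
from h import *
s=vision.snapshot("scene")
o=telemetry.get_obs();print(o["opening"],o["clock"],o["force"],o["moment"])
x0,x1,y0,y1=250,330,220,320
im=cv2.resize(s["color"][y0:y1,x0:x1,::-1],None,fx=6,fy=6,interpolation=cv2.INTER_CUBIC)
cv2.imwrite("pics/pre9.png",im)
E
```

```text
clock: 8.08
tool_pos: [0.5003, 0.4063, 0.1181]
orientation: [-180.0, 0.0, -68.3]
force: [0.6, 0.2, -0.1]
opening: 0.018
0.018113511476693028 8.1333 [-0.71028507  0.02482779 -0.35190413] [-0.02107934 -0.03948559  0.0429679 ]
```

View pics/pre9.png

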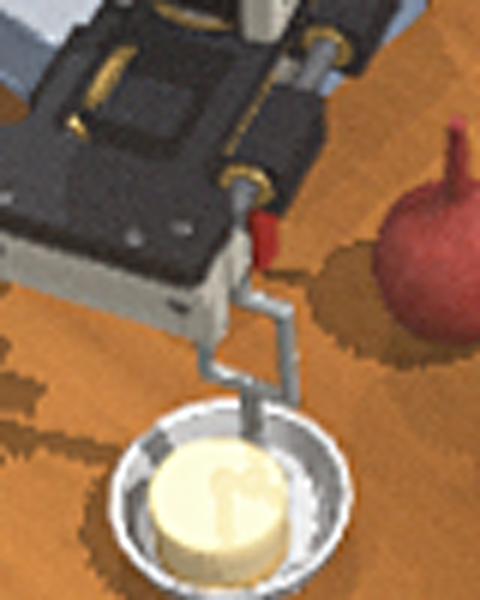

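```bash
python3 -m handwheel '[[[0,0,0,0,0.82],[0,0,0,0,0.84],[0,0,0,0,0.86],[0,0,0,0,0.9],[0,0,0,0,1],[0,0,0,0,1]]]';python3 - <<'E'
from h import *
s=vision.snapshot("scene")
o=telemetry.get_obs();print(o["opening"],o["clock"],o["force"],o["moment"])
E
```

```text
clock: 8.63
tool_pos: [0.5, 0.4059, 0.1179]
orientation: [180.0, -0.0, -68.3]
force: [-1.8, -0.2, 2.0]
opening: 0.0114
0.011780905339001897 8.6833 [-2.19746079 -0.89184689  2.30365573] [-0.54790305  0.81224308 -0.02801716]
```

```bash
python3 -m handwheel '[[[0,0,-0.003,0,1],[0,0,-0.006,0,1],[0,0,-0.008,0,1],[0,0,-0.01,0,1],[0,0,-0.01,0,1],[0,0,-0.01,0,1],[0,0,-0.006,0,1],[0,0,-0.003,0,1],[0,0,0,0,1],[0,0,0,0,1],[0,0,0,0,1]]]';python3 - <<'E'
from h import *
F=[];M=[]
for i in range(4):
    s=vision.snapshot("scene"); o=telemetry.get_obs();F.append(o["force"]);M.append(o["moment"])
print(np.array(F),np.array(M).mean(0),o["tool_pos"],o["orientation"],o["clock"],o["opening"])
cv2.imwrite("pics/l1.png",s["color"][:,:,::-1])
x0,x1,y0,y1=250,330,190,290
im=cv2.resize(s["color"][y0:y1,x0:x1,::-1],None,fx=6,fy=6,interpolation=cv2.INTER_CUBIC)
cv2.imwrite("pics/l1.png",im)
E
```

```text
clock: 9.6
tool_pos: [0.4999, 0.406, 0.1733]
orientation: [179.9, -0.0, -68.3]
force: [0.4, 0.1, -5.1]
opening: 0.0119
[[-0.53790671  0.50850957 -4.1698232 ]
 [ 0.16000018 -0.50501365 -4.63101983]
 [ 0.64675808 -0.22495567 -5.38005191]
 [ 0.04987483  0.15742214 -5.39479329]] [ 0.0815917  -0.11647104  0.00165379] [0.50004801 0.40610382 0.17334666] [ 1.79958999e+02 -2.42734564e-02 -6.82783223e+01] 9.8 0.011701537262759755
```

View pics/l1.png

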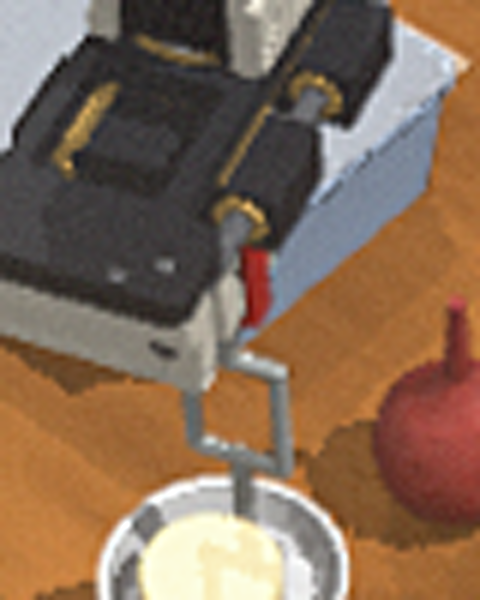

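```bash
python3 -m handwheel '[[[0,0,-0.004,0.01,1],[0,0,-0.008,0.03,1],[0,0,-0.01,0.05,1],[0,0,-0.01,0.055,1],[0,0,-0.01,0.055,1],[0,0,-0.01,0.055,1],[0,0,-0.01,0.055,1],[0,0,-0.01,0.05,1],[0,0,-0.009,0.04,1],[0,0,-0.005,0.025,1],[0,0,-0.003,0.013,1],[0,0,0,0,1]]]'
```

```text
clock: 10.8
tool_pos: [0.5003, 0.4064, 0.2635]
orientation: [-180.0, 0.0, -93.4]
force: [-0.1, 0.3, -5.5]
opening: 0.0118
```

```bash
python3 -m handwheel '[[[0.004,0.0004,0,0,1],[0.008,0.0009,0,0,1],[0.012,0.0013,0,0,1],[0.016,0.0018,0,0,1],[0.017,0.0019,0,0,1],[0.017,0.0019,0,0,1],[0.017,0.0019,0,0,1],[0.017,0.0019,0,0,1],[0.017,0.0019,0,0,1],[0.017,0.0019,0,0,1],[0.017,0.0019,0,0,1],[0.017,0.0019,0,0,1],[0.017,0.0019,0,0,1],[0.017,0.0019,0,0,1],[0.017,0.0019,0,0,1],[0.017,0.0016,0,0,1],[0.015,0.0012,0,0,1],[0.012,0.0009,0,0,1],[0.008,0.0006,0,0,1],[0.005,0.0004,0,0,1]]]'; python3 -m handwheel '[[[0,0,0,0,1],[0,0,0,0,1]]]'
python3 - <<'E'
from h import *
o=telemetry.get_obs();print(o["tool_pos"],o["orientation"],o["opening"],o["clock"])
T=o["tool_pos"]
pics=[(n,vision.snapshot(n)) for n in("scene","top")]
for n,p in pics:
    for k in("pan_bar","pan_tab","hook_seat","pan"): print(n,k,[(r["xy"],round(r["conf"],2)) for r in place_of(k,p)])
    print("exp bar",proj(p,T-[0,0,.016]),"exp seat",proj(p,[.516,.136,.223]))
    cv2.imwrite(f"pics/h_{n}.png",cv2.resize((p["color"][180:340,340:500] if n=="scene" else p["color"][170:330,370:530])[:,:,::-1],None,fx=3.7,fy=3.7,interpolation=cv2.INTER_CUBIC))
E
```

```text
clock: 12.47
tool_pos: [0.4535, 0.1234, 0.263]
orientation: [-180.0, 0.0, -93.4]
force: [-0.3, -0.4, -4.4]
opening: 0.0119
clock: 12.63
tool_pos: [0.4537, 0.1246, 0.2629]
orientation: [-180.0, 0.0, -93.4]
force: [0.9, 0.4, -4.0]
opening: 0.012
[0.45373729 0.12461495 0.26288283] [-1.79990435e+02  1.53567432e-02 -9.33984369e+01] 0.011995915037080834 12.6333
scene pan_bar [([401.8, 332.9], 0.81), ([464.8, 280.9], 0.57)]
scene pan_tab [([406.0, 313.7], 0.72)]
scene hook_seat []
scene pan [([197.5, 238.0], 0.91), ([387.7, 373.3], 0.58)]
exp bar [[402.42260569 331.98835361]] exp seat [[420.44940887 309.58770799]]
top pan_bar [([209.5, 276.8], 0.75), ([460.5, 282.7], 0.56), ([436.9, 179.1], 0.56)]
top pan_tab [([465.4, 283.7], 0.78), ([443.0, 179.6], 0.76), ([208.6, 279.2], 0.62)]
top hook_seat [([455.7, 257.7], 0.76)]
top pan [([429.4, 179.4], 0.77), ([217.3, 273.2], 0.64), ([452.1, 294.1], 0.57)]
exp bar [[462.1921443  284.23779233]] exp seat [[454.45585825 254.48894861]]
```

View pics/h_scene.png

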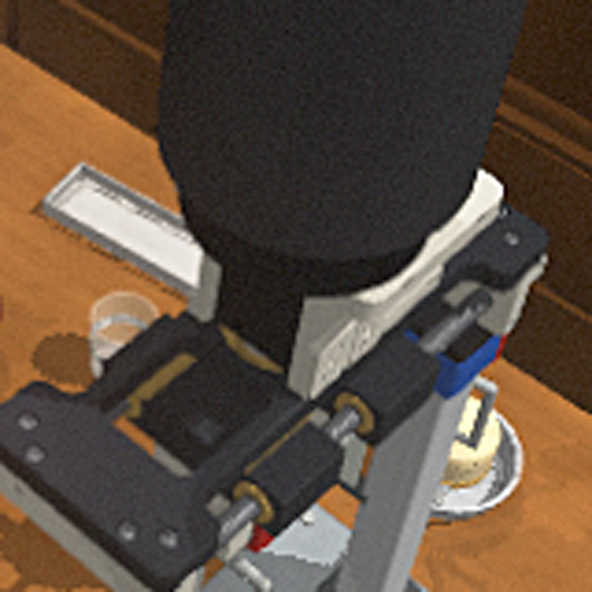

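View pics/h_top.png

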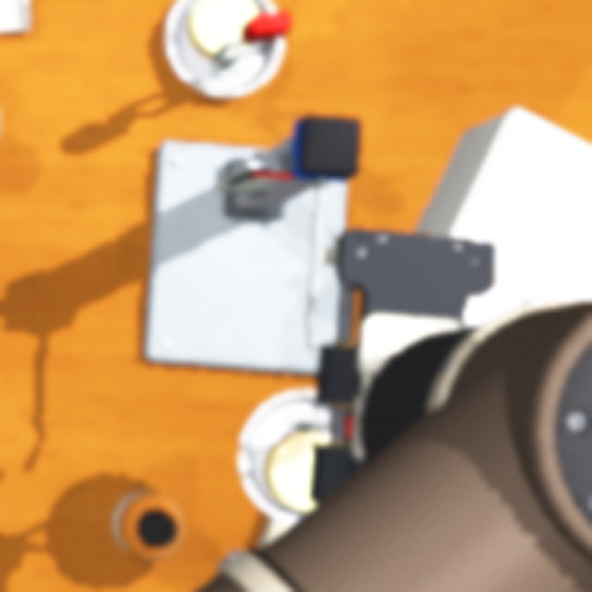

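Run:
```python
from h import *
t=vision.snapshot("top")
x0,x1,y0,y1=440,480,205,295
im=cv2.resize(t["color"][y0:y1,x0:x1,::-1],None,fx=6.6,fy=6.6,interpolation=cv2.INTER_CUBIC)
cv2.imwrite("pics/hk.png",im)
for q,z in(((455.5,219.5),.2235),((454,261.4),.2295)): print(atz(t,q,z))
s0=cv2.imread("pics/scene0.png")
s=vision.snapshot("scene")
# scene0 tip: crop (180,237)/3.3+(360,240)
for q in ((180,237),(305,132)): print(atz(s,np.array(q)/3.3+[359.5,239.5],.2295 if q[0]==180 else .2235))
a=np.radians(-3.4);c=np.array([.5655,.132])
for X in((-66,0),(-50,0),(28,0)): print(X,c+np.array([np.cos(a)*X[0],np.sin(a)*X[0]])/1e3)
```

```text
[0.59029399 0.13439297 0.2235    ]
[0.5011125  0.13829343 0.2295    ]
[0.50300411 0.13906049 0.2295    ]
[0.59423608 0.13333868 0.2235    ]
(-66, 0) [0.49961617 0.13591422]
(-50, 0) [0.51558801 0.13496532]
(28, 0) [0.59345072 0.13033942]
```

View pics/hk.png

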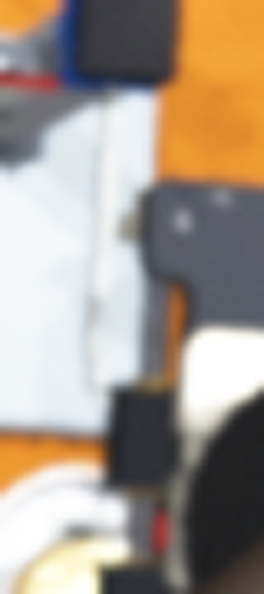

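```bash
python3 -m handwheel '[[[-0.003,0,0,0,1],[-0.004,0,0,0,1],[-0.005,0,0,0,1],[-0.003,0,0,0,1],[-0.001,0,0,0,1],[0,-0.002,0,0,1],[0,-0.004,0,0,1],[0,-0.004,0,0,1],[0,-0.004,0,0,1],[0,-0.004,0,0,1],[0,-0.004,0,0,1],[0,-0.004,0,0,1],[0,-0.003,0,0,1],[0,-0.002,0,0,1],[0,0,0,0,1],[0,0,0,0,1]]]'
python3 - <<'E'
from h import *
o=telemetry.get_obs();print(o["tool_pos"],o["opening"],o["clock"],o["force"],o["moment"])
t=vision.snapshot("top")
x0,x1,y0,y1=420,500,205,295
im=cv2.resize(t["color"][y0:y1,x0:x1,::-1],None,fx=6.6,fy=6.6,interpolation=cv2.INTER_CUBIC)
for q in proj(t,[o["tool_pos"]-[0,0,.016],[.5165,.1372,.223]]): cv2.circle(im,tuple(int(v) for v in((q-[x0,y0]+.5)*6.6)),3,(255,0,0),-1)
cv2.imwrite("pics/hk2.png",im)
E
```

```text
clock: 14.57
tool_pos: [0.4854, 0.1386, 0.2628]
orientation: [180.0, -0.0, -93.4]
force: [-0.2, -0.9, -5.2]
opening: 0.0117
[0.48541026 0.13857551 0.26276228] 0.011735054717412345 14.5667 [-0.19657342 -0.94906014 -5.15941245] [ 0.08761868 -0.07373797 -0.052215  ]
```

View pics/hk2.png

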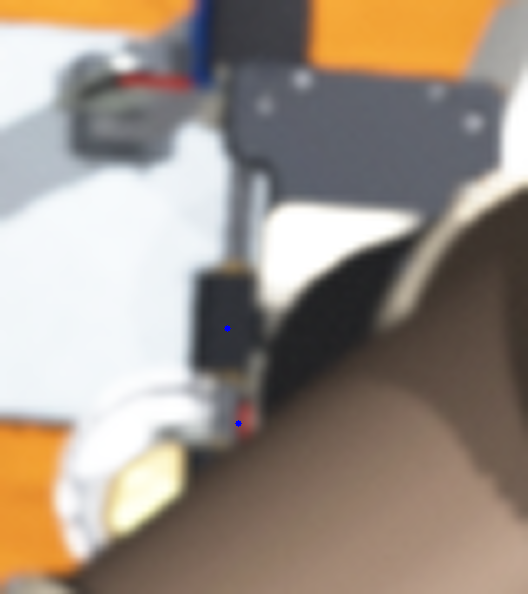

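```bash
python3 -m handwheel '[[[0,-0.002,0,0,1],[0,-0.004,0,0,1],[0,-0.004,0,0,1],[0,-0.004,0,0,1],[0,-0.004,0,0,1],[0,-0.004,0,0,1],[0,-0.004,0,0,1],[0,-0.003,0,0,1],[0,-0.002,0,0,1],[0,0,0,0,1],[0,0,0,0,1],[0,0,0,0,1]]]'
python3 - <<'E'
from h import *
F=[];M=[]
for i in range(3):
    t=vision.snapshot("top"); o=telemetry.get_obs();F.append(o["force"]);M.append(o["moment"])
print(np.mean(F,0),np.mean(M,0),o["tool_pos"],o["opening"],o["clock"])
print([ (k,[(r["xy"],round(r["conf"],2)) for r in place_of(k,t)]) for k in("hook_seat","pan_bar","pan_tab")])
s=vision.snapshot("scene")
cv2.imwrite("pics/k_s.png",cv2.resize(s["color"][240:360,360:480,::-1],None,fx=5,fy=5,interpolation=cv2.INTER_CUBIC))
E
```

```text
clock: 15.62
tool_pos: [0.5162, 0.1368, 0.2629]
orientation: [180.0, -0.0, -93.4]
force: [0.1, -0.5, -4.0]
opening: 0.0121
[ 0.0117057   0.08123595 -4.68189981] [ 0.06344299 -0.1607702  -0.00450291] [0.51621196 0.13685041 0.26293666] 0.011894579019781455 15.7667
[('hook_seat', []), ('pan_bar', [([437.2, 180.4], 0.89), ([208.2, 278.8], 0.82), ([455.1, 254.7], 0.61)]), ('pan_tab', [([207.6, 281.2], 0.95), ([438.5, 178.4], 0.71)])]
```

View pics/k_s.png

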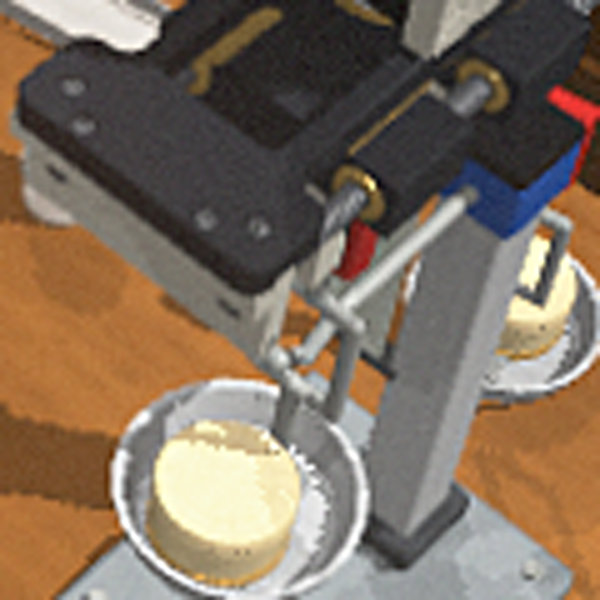

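Run:
```python
from h import *
s=vision.snapshot("scene"); o=telemetry.get_obs(); print(o["clock"])
x0,x1,y0,y1=405,465,265,330
im=cv2.resize(s["color"][y0:y1,x0:x1,::-1],None,fx=9,fy=9,interpolation=cv2.INTER_CUBIC)
a=np.radians(-3.2);R=np.array([[np.cos(a),-np.sin(a),0],[np.sin(a),np.cos(a),0],[0,0,1]])
B=o["tool_pos"]-[0,0,.016]; H=np.array([.5165,.1372,.223])
def d(b,L,col):
    for X in L:
        q=proj(s,b+R@(np.array(X)/1e3))[0]; cv2.circle(im,tuple(int(v) for v in((q-[x0,y0]+.5)*9)),3,col,-1)
d(B,[(0,-15,0),(0,0,0),(0,15,0),(0,-15,-46),(0,15,-46),(0,0,-46)],(255,0,0))
d(H,[(-16,0,6.5),(0,0,-6),(16,0,.5),(30,0,.5),(50,0,.5)],(0,255,0)); d(H,[(0,0,0)],(0,0,255))
cv2.imwrite("pics/k2.png",im)
```

```text
16.0167
```

View pics/k2.png

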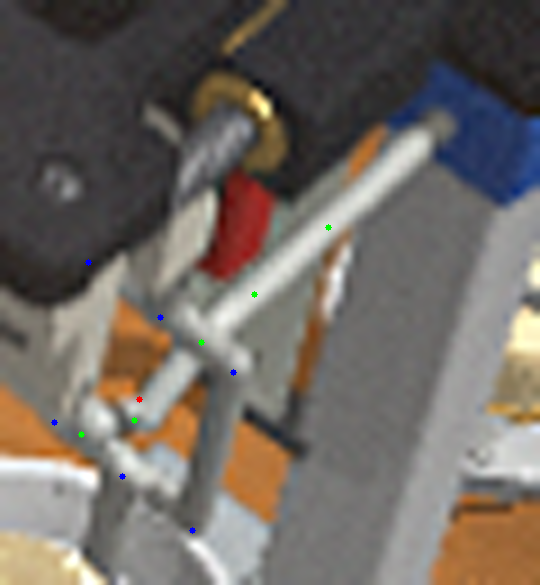

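```bash
python3 -m handwheel '[[[0,-0.001,0.001,0,1],[0,0,0.0025,0,1],[0,0,0.0025,0,1],[0,0,0.0025,0,1],[0,0,0.0025,0,1],[0,0,0.0025,0,1],[0,0,0.0025,0,1],[0,0,0.002,0,1],[0,0,0.001,0,1],[0,0,0,0,1]]]'; python3 -m handwheel '[[[0,0,0.0015,0,1],[0,0,0.0015,0,1],[0,0,0.0015,0,1],[0,0,0.0015,0,1],[0,0,0.0015,0,1],[0,0,0.0015,0,1],[0,0,0.001,0,1],[0,0,0,0,1],[0,0,0,0,1]]]'
python3 - <<'E'
from h import *
F=[];M=[]
for i in range(3):
    s=vision.snapshot("scene"); o=telemetry.get_obs();F.append(o["force"]);M.append(o["moment"])
print(np.mean(F,0),np.mean(M,0),o["tool_pos"],o["opening"],o["clock"])
x0,x1,y0,y1=400,470,260,330
im=cv2.resize(s["color"][y0:y1,x0:x1,::-1],None,fx=8,fy=8,interpolation=cv2.INTER_CUBIC)
cv2.imwrite("pics/k3.png",im)
E
```

```text
clock: 16.85
tool_pos: [0.5172, 0.1367, 0.2436]
orientation: [180.0, -0.0, -93.4]
force: [1.0, -0.1, -5.2]
opening: 0.0124
clock: 17.6
tool_pos: [0.5177, 0.137, 0.2341]
orientation: [-180.0, 0.0, -93.4]
force: [3.2, 0.2, -4.5]
opening: 0.0117
[ 2.83388324  0.85842647 -3.92518551] [ 2.85075874e-01 -1.45960358e+00 -1.24276976e-03] [0.51764565 0.13694035 0.23409049] 0.011661425639256397 17.75
```

View pics/k3.png

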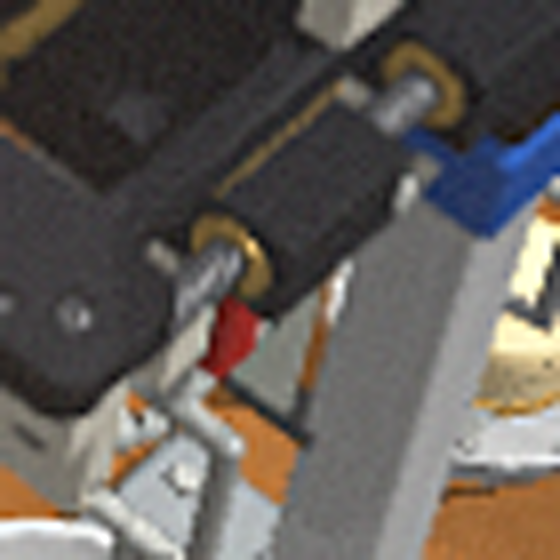

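```bash
python3 -m handwheel '[[[0,-0.001,0,0,1],[0,-0.001,0,0,1],[0,0,0,0,1],[0,0,0,0,1]]]'
python3 - <<'E'
from h import *
F=[];M=[]
for i in range(3):
    s=vision.snapshot("scene"); o=telemetry.get_obs();F.append(o["force"]);M.append(o["moment"])
print(np.mean(F,0),np.std(F,0),np.mean(M,0),o["tool_pos"],o["opening"],o["clock"])
t=vision.snapshot("top")
x0,x1,y0,y1=425,495,205,280
im=cv2.resize(t["color"][y0:y1,x0:x1,::-1],None,fx=8,fy=8,interpolation=cv2.INTER_CUBIC)
cv2.imwrite("pics/k4t.png",im)
E
```

```text
clock: 18.08
tool_pos: [0.5187, 0.1363, 0.2335]
orientation: [179.9, -0.1, -93.4]
force: [-1.6, -0.7, -4.0]
opening: 0.0115
[-0.74623476 -0.8499185  -3.97065774] [0.32761125 0.29675206 0.29615926] [-0.22041736  0.32437298 -0.01218431] [0.51886974 0.1363422  0.23361352] 0.011810528936157999 18.2333
```

View pics/k4t.png

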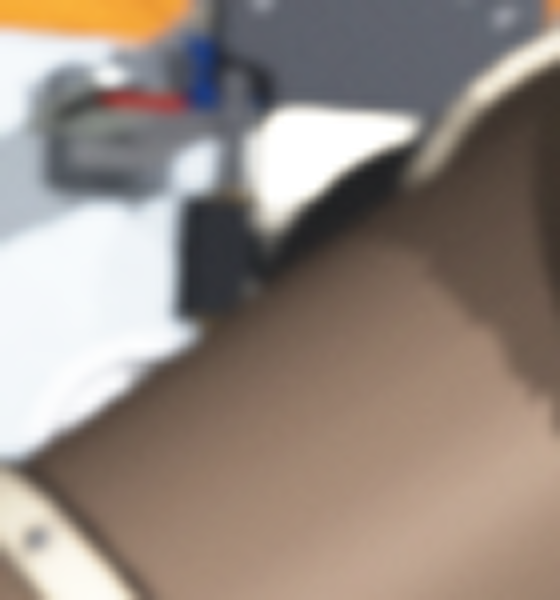

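```bash
python3 -m handwheel '[[[0,0,0.001,0,1],[0,0,0.0015,0,1],[0,0,0.002,0,1],[0,0,0.002,0,1],[0,0,0.002,0,1],[0,0,0.002,0,1],[0,0,0.002,0,1],[0,0,0.0015,0,1],[0,0,0.001,0,1],[0,0,0,0,1],[0,0,0,0,1]]]'
python3 - <<'E'
from h import *
F=[];M=[]
for i in range(4):
    s=vision.snapshot("scene"); o=telemetry.get_obs();F.append(o["force"]);M.append(o["moment"])
print(np.mean(F,0),np.std(F,0),np.mean(M,0),o["tool_pos"],o["opening"],o["clock"])
x0,x1,y0,y1=390,480,260,350
im=cv2.resize(s["color"][y0:y1,x0:x1,::-1],None,fx=6.6,fy=6.6,interpolation=cv2.INTER_CUBIC)
cv2.imwrite("pics/k5.png",im)
E
```

```text
clock: 19.2
tool_pos: [0.5194, 0.1367, 0.2189]
orientation: [-180.0, 0.0, -93.4]
force: [-2.5, 0.7, -2.3]
opening: 0.012
[-3.01503688  0.2809507  -2.38815796] [0.46454529 0.21098329 0.75997783] [ 1.86283787e-01  1.05828009e+00 -1.02753326e-03] [0.51935137 0.13667111 0.21894493] 0.011339741603329961 19.4
```

View pics/k5.png

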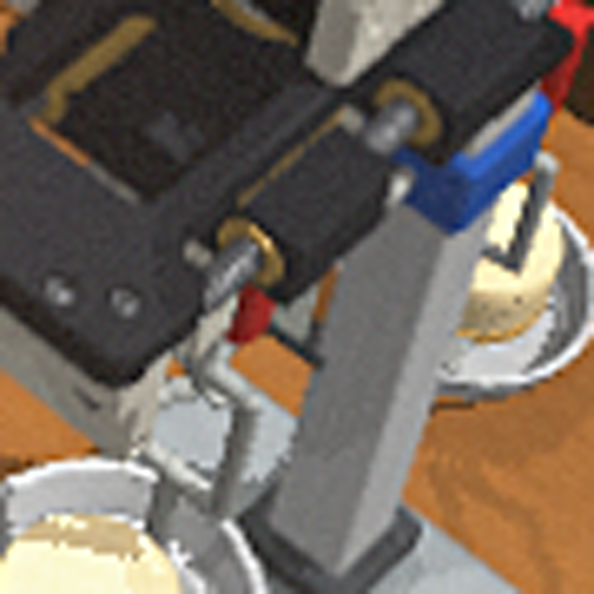

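```bash
python3 -m handwheel '[[[0,0.0008,0,0,1],[0,0,0.001,0,1],[0,0,0.0015,0,1],[0,0,0.0015,0,1],[0,0,0.0015,0,1],[0,0,0.0015,0,1],[0,0,0.001,0,1],[0,0,0,0,1],[0,0,0,0,1]]]'
python3 - <<'E'
from h import *
F=[];M=[]
for i in range(4):
    s=vision.snapshot("scene"); o=telemetry.get_obs();F.append(o["force"]);M.append(o["moment"])
print(np.mean(F,0),np.std(F,0),np.mean(M,0),o["tool_pos"],o["opening"],o["clock"])
E
```

```text
clock: 20.15
tool_pos: [0.5186, 0.1367, 0.2108]
orientation: [180.0, -0.0, -93.4]
force: [-2.6, 2.2, -1.2]
opening: 0.0118
[-1.79697102  1.19363499 -1.05446889] [0.32667229 0.72689202 0.54209564] [ 0.57321537  0.52556043 -0.02698842] [0.51847274 0.13642141 0.21088449] 0.011854486399224881 20.35
```

```bash
python3 -m handwheel '[[[0,0.0005,0,0,1],[0,0,0.001,0,1],[0,0,0.0015,0,1],[0,0,0.0015,0,1],[0,0,0.0015,0,1],[0,0,0.001,0,1],[0,0,0,0,1],[0,0,0,0,1]]]'
python3 - <<'E'
from h import *
F=[];M=[]
for i in range(5):
    s=vision.snapshot("scene"); o=telemetry.get_obs();F.append(o["force"]);M.append(o["moment"])
print(np.mean(F,0),np.std(F,0),np.mean(M,0),o["tool_pos"],o["opening"],o["clock"])
x0,x1,y0,y1=390,480,260,350
im=cv2.resize(s["color"][y0:y1,x0:x1,::-1],None,fx=6.6,fy=6.6,interpolation=cv2.INTER_CUBIC)
cv2.imwrite("pics/k6.png",im)
E
```

```text
clock: 21.02
tool_pos: [0.5182, 0.1372, 0.2043]
orientation: [-180.0, 0.1, -93.4]
force: [0.7, 0.8, 0.0]
opening: 0.0118
[ 0.89659214  2.11539845 -0.97267801] [0.46843992 0.49933434 0.55654597] [ 0.92553892 -0.30511854  0.00351937] [0.51837878 0.1374354  0.20459786] 0.011530221390549525 21.2667
```

View pics/k6.png

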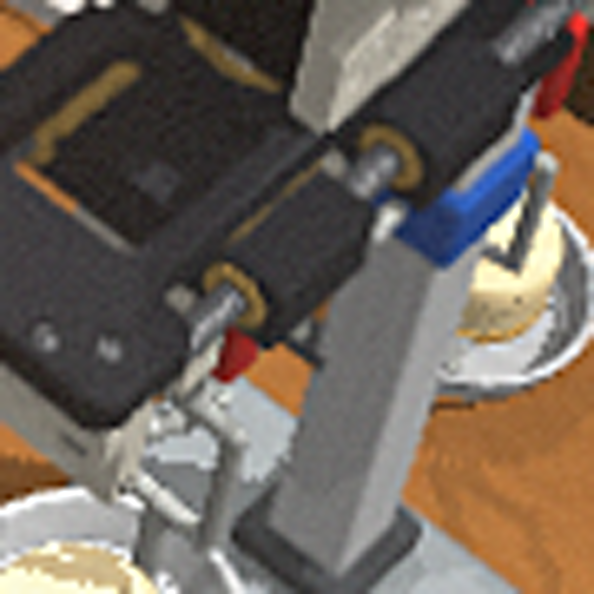

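```bash
python3 -m handwheel '[[[-0.0006,0,0,0,1],[0,0,0.001,0,1],[0,0,0.001,0,1],[0,0,0.001,0,1],[0,0,0.001,0,1],[0,0,0,0,1],[0,0,0,0,1],[0,0,0,0,1]]]'
python3 - <<'E'
from h import *
F=[];M=[]
for i in range(6):
    s=vision.snapshot("scene"); o=telemetry.get_obs();F.append(o["force"]);M.append(o["moment"])
print(np.mean(F,0),np.std(F,0),np.mean(M,0),o["tool_pos"],o["opening"],o["clock"])
E
```

```text
clock: 21.93
tool_pos: [0.5181, 0.1373, 0.2003]
orientation: [180.0, -0.0, -93.4]
force: [0.5, 0.5, -0.7]
opening: 0.012
[ 0.58598287  0.67605441 -0.88575198] [0.53363679 0.25957609 0.30728627] [ 0.38911343 -0.38419846 -0.00992659] [0.51805962 0.13728305 0.20039513] 0.01170895491771163 22.2333
```

```bash
python3 -m handwheel '[[[0,0,0.001,0,1],[0,0,0.001,0,1],[0,0,0.001,0,1],[0,0,0,0,1],[0,0,0,0,1],[0,0,0,0,1]]]'
python3 - <<'E'
from h import *
F=[];M=[]
for i in range(8):
    s=vision.snapshot("scene"); o=telemetry.get_obs();F.append(o["force"]);M.append(o["moment"])
print(np.mean(F,0),np.std(F,0),np.mean(M,0),o["tool_pos"],o["opening"],o["clock"])
E
```

```text
clock: 22.73
tool_pos: [0.5183, 0.1375, 0.1975]
orientation: [-180.0, 0.0, -93.4]
force: [1.7, 1.8, 0.3]
opening: 0.0119
[2.10234462 1.6354423  0.14777449] [0.63516936 0.32244894 0.44320311] [ 0.76251048 -1.0309697  -0.00615025] [0.51832371 0.13750375 0.1974992 ] 0.01192801085733633 23.1333
```

```bash
python3 -m handwheel '[[[-0.0005,-0.0006,0,0,1],[0,0,-0.0005,0,1],[0,0,0,0,1],[0,0,0,0,1],[0,0,0,0,1]]]'
python3 - <<'E'
from h import *
F=[];M=[]
for i in range(8):
    s=vision.snapshot("scene"); o=telemetry.get_obs();F.append(o["force"]);M.append(o["moment"])
print(np.mean(F,0),np.std(F,0),np.mean(M,0),o["tool_pos"],o["opening"],o["clock"])
x0,x1,y0,y1=370,480,250,350
im=cv2.resize(s["color"][y0:y1,x0:x1,::-1],None,fx=6,fy=6,interpolation=cv2.INTER_CUBIC)
cv2.imwrite("pics/k7.png",im)
E
```

```text
clock: 23.55
tool_pos: [0.5185, 0.1376, 0.1977]
orientation: [180.0, -0.0, -93.4]
force: [-0.2, 0.9, 0.4]
opening: 0.0118
[-0.25551277  0.53261141 -0.20655654] [0.74443369 0.43160412 0.66539687] [ 0.23393622 -0.15044411  0.0004239 ] [0.5184667  0.13762625 0.19774338] 0.011724592533585985 23.95
```

View pics/k7.png

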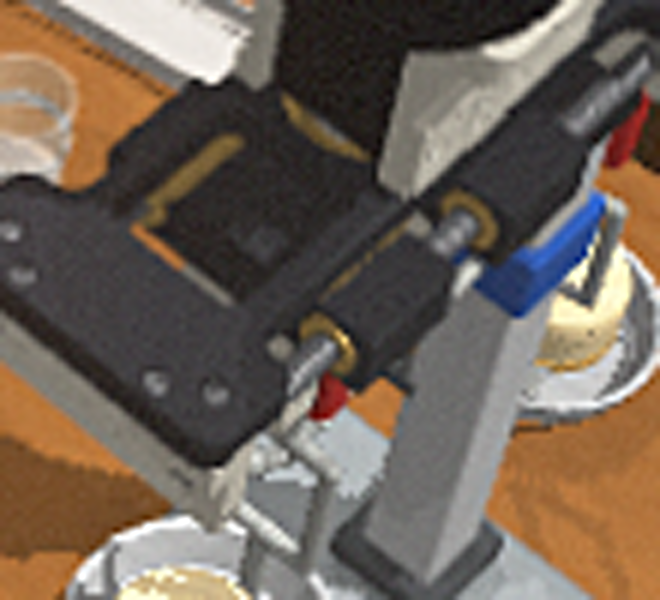

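Run:
```python
from h import *
F=[];M=[]
for i in range(24):
    s=vision.snapshot("scene"); o=telemetry.get_obs();F.append(o["force"]);M.append(o["moment"])
print(np.mean(F,0),np.std(F,0)/5,np.mean(M,0),o["tool_pos"],o["opening"],o["clock"])
```

```text
[-1.55352431 -0.25761046 -0.0846781 ] [0.13167874 0.09846408 0.100877  ] [-0.00800364  0.40904602  0.00288161] [0.5185993  0.1377146  0.19779334] 0.011932896970396652 25.15
```

```bash
python3 -m handwheel '[[[0,0.0004,0,0,1],[0,0,0,0,0.9],[0,0,0,0,0.875],[0,0,0,0,0.868],[0,0,0,0,0.864],[0,0,0,0,0.86],[0,0,0,0,0.856],[0,0,0,0,0.852],[0,0,0,0,0.852]]]'
python3 - <<'E'
from h import *
F=[];M=[]
for i in range(4):
    s=vision.snapshot("scene"); o=telemetry.get_obs();F.append(o["force"]);M.append(o["moment"])
print(np.mean(F,0),np.mean(M,0),o["tool_pos"],o["opening"],o["clock"])
x0,x1,y0,y1=370,480,260,360
im=cv2.resize(s["color"][y0:y1,x0:x1,::-1],None,fx=6,fy=6,interpolation=cv2.INTER_CUBIC)
cv2.imwrite("pics/r1.png",im)
E
```

```text
clock: 25.9
tool_pos: [0.5182, 0.1377, 0.1978]
orientation: [180.0, -0.0, -93.4]
force: [-0.7, 1.0, 0.3]
opening: 0.0133
[-1.77447854  0.05877917 -0.36808532] [ 0.17702899  0.51459797 -0.01063742] [0.51827628 0.13775317 0.19784772] 0.012817195216095386 26.1
```

View pics/r1.png

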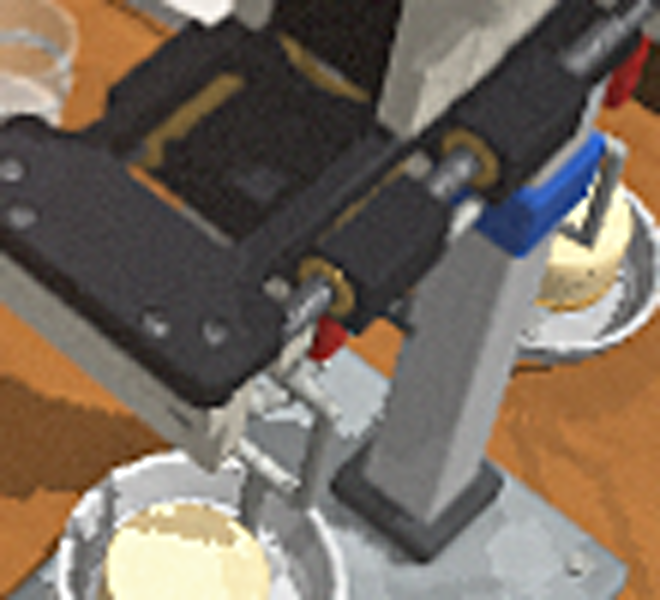

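```bash
python3 -m handwheel '[[[0,0,0,0,0.847],[0,0,0,0,0.842],[0,0,0,0,0.837],[0,0,0,0,0.832],[0,0,0,0,0.827],[0,0,0,0,0.822],[0,0,0,0,0.817],[0,0,0,0,0.812],[0,0,0,0,0.807],[0,0,0,0,0.802],[0,0,0,0,0.797],[0,0,0,0,0.792],[0,0,0,0,0.787],[0,0,0,0,0.782],[0,0,0,0,0.777],[0,0,0,0,0.772],[0,0,0,0,0.767],[0,0,0,0,0.762],[0,0,0,0,0.757],[0,0,0,0,0.752]]]'
python3 - <<'E'
from h import *
F=[];M=[]
for i in range(4):
    s=vision.snapshot("scene"); o=telemetry.get_obs();F.append(o["force"]);M.append(o["moment"])
print(np.mean(F,0),np.mean(M,0),o["tool_pos"],o["opening"],o["clock"])
x0,x1,y0,y1=370,480,260,360
im=cv2.resize(s["color"][y0:y1,x0:x1,::-1],None,fx=6,fy=6,interpolation=cv2.INTER_CUBIC)
cv2.imwrite("pics/r2.png",im)
E
```

```text
clock: 27.77
tool_pos: [0.5183, 0.1378, 0.1979]
orientation: [-180.0, 0.0, -93.4]
force: [-0.5, -0.0, -0.9]
opening: 0.0215
[-1.00276435  0.77862927 -0.35316184] [ 0.13595395  0.24668023 -0.00780215] [0.51831743 0.13780791 0.19784958] 0.021622321276473316 27.9667
```

View pics/r2.png

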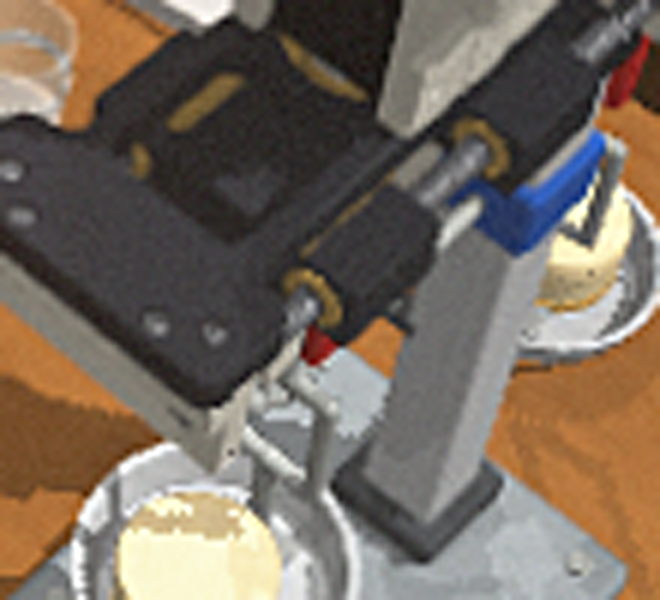

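```bash
python3 -m handwheel '[[[0,0,0,0,0.747],[0,0,0,0,0.742],[0,0,0,0,0.737],[0,0,0,0,0.732],[0,0,0,0,0.727],[0,0,0,0,0.722],[0,0,0,0,0.717],[0,0,0,0,0.712],[0,0,0,0,0.707],[0,0,0,0,0.702],[0,0,0,0,0.697],[0,0,0,0,0.692],[0,0,0,0,0.687],[0,0,0,0,0.682],[0,0,0,0,0.677],[0,0,0,0,0.672],[0,0,0,0,0.667],[0,0,0,0,0.662],[0,0,0,0,0.657],[0,0,0,0,0.652]]]'
python3 - <<'E'
from h import *
F=[];M=[]
for i in range(4):
    s=vision.snapshot("scene"); o=telemetry.get_obs();F.append(o["force"]);M.append(o["moment"])
print(np.mean(F,0),np.mean(M,0),o["tool_pos"],o["opening"],o["clock"])
x0,x1,y0,y1=370,480,260,360
im=cv2.resize(s["color"][y0:y1,x0:x1,::-1],None,fx=6,fy=6,interpolation=cv2.INTER_CUBIC)
cv2.imwrite("pics/r3.png",im)
E
```

```text
clock: 29.63
tool_pos: [0.5183, 0.1378, 0.1979]
orientation: [-180.0, -0.0, -93.4]
force: [0.4, -0.4, 0.1]
opening: 0.0303
[-0.76702439  0.02892779  0.21849951] [0.14119107 0.09705626 0.02530346] [0.51833028 0.13778247 0.19785055] 0.03055069388695914 29.8333
```

View pics/r3.png

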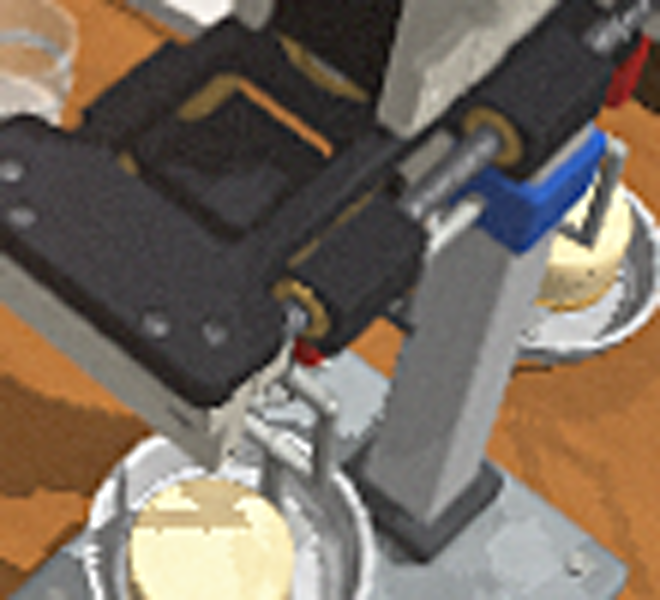

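```bash
python3 -m handwheel '[[[0,0,0,0,0.648],[0,0,0,0,0.644],[0,0,0,0,0.64],[0,0,0,0,0.636],[0,0,0,0,0.632],[0,0,0,0,0.628],[0,0,0,0,0.624],[0,0,0,0,0.62],[0,0,0,0,0.616],[0,0,0,0,0.612],[0,0,0,0,0.608],[0,0,0,0,0.604],[0,0,0,0,0.6],[0,0,0,0,0.596],[0,0,0,0,0.592],[0,0,0,0,0.588],[0,0,0,0,0.584],[0,0,0,0,0.58],[0,0,0,0,0.576],[0,0,0,0,0.572]]]'; python3 -m handwheel '[[[0,0,0,0,0.568],[0,0,0,0,0.564],[0,0,0,0,0.56],[0,0,0,0,0.556],[0,0,0,0,0.552],[0,0,0,0,0.548],[0,0,0,0,0.544],[0,0,0,0,0.54],[0,0,0,0,0.536],[0,0,0,0,0.532],[0,0,0,0,0.528],[0,0,0,0,0.524],[0,0,0,0,0.52],[0,0,0,0,0.516],[0,0,0,0,0.512],[0,0,0,0,0.508]]]'
python3 - <<'E'
from h import *
F=[];M=[]
for i in range(4):
    s=vision.snapshot("scene"); o=telemetry.get_obs();F.append(o["force"]);M.append(o["moment"])
    if i in(0,3):
        x0,x1,y0,y1=370,480,260,360
        im=cv2.resize(s["color"][y0:y1,x0:x1,::-1],None,fx=6,fy=6,interpolation=cv2.INTER_CUBIC)
        cv2.imwrite(f"pics/r4{i}.png",im)
print(np.mean(F,0),np.mean(M,0),o["tool_pos"],o["opening"],o["clock"])
E
```

```text
clock: 31.5
tool_pos: [0.5184, 0.1378, 0.1979]
orientation: [-180.0, 0.0, -93.4]
force: [-1.0, 0.1, -0.6]
opening: 0.0371
clock: 32.83
tool_pos: [0.5183, 0.1378, 0.1979]
orientation: [-180.0, -0.0, -93.4]
force: [0.5, -0.1, 0.3]
opening: 0.0426
[ 0.13057139 -0.81332011 -0.27578967] [ 0.09759619 -0.03907103 -0.01860633] [0.51833403 0.13782295 0.19787494] 0.04319816586260932 33.0333
```

View pics/r43.png

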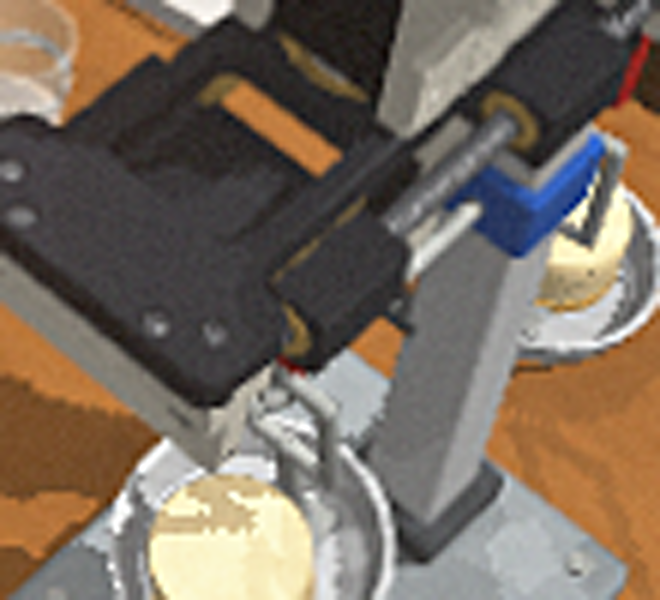

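```bash
python3 -m handwheel '[[[0,0,0,0,0.504],[0,0,0,0,0.5],[0,0,0,0,0.496],[0,0,0,0,0.492],[0,0,0,0,0.488],[0,0,0,0,0.484],[0,0,0,0,0.48],[0,0,0,0,0.476],[0,0,0,0,0.472],[0,0,0,0,0.468],[0,0,0,0,0.464],[0,0,0,0,0.46],[0,0,0,0,0.46],[0,0,0,0,0.46]]]'
python3 - <<'E'
from h import *
im0=cv2.imread("pics/r43.png")
for i in range(6):
    s=vision.snapshot("scene"); o=telemetry.get_obs()
    x0,x1,y0,y1=370,480,260,360
    im=cv2.resize(s["color"][y0:y1,x0:x1,::-1],None,fx=6,fy=6,interpolation=cv2.INTER_CUBIC)
    g=[cv2.cvtColor(k[400:600,80:420],cv2.COLOR_BGR2GRAY).astype(np.float32) for k in(im0,im)]
    print(i,np.array(cv2.phaseCorrelate(*g)[0])/6,o["force"],o["opening"],o["clock"])
cv2.imwrite("pics/r5.png",im)
E
```

```text
clock: 34.2
tool_pos: [0.5183, 0.1378, 0.1979]
orientation: [-180.0, 0.0, -93.4]
force: [-0.1, 0.1, -0.0]
opening: 0.0473
0 [ 0.00157481 -0.00414053] [-0.99011061  0.56349981  0.95690376] 0.04727098629451844 34.25
1 [ 0.00033584 -0.00316706] [-0.92354402 -0.43821398 -0.17366462] 0.04732902105036468 34.3
2 [-0.00308198 -0.00625761] [ 0.57244544  0.09667664 -0.49063539] 0.047508938358053074 34.35
3 [ 0.00055573 -0.00046936] [-0.99414521 -0.47126218  0.82989256] 0.04727476617101976 34.4
4 [-0.00176107 -0.00162551] [ 0.15435337 -0.14742666 -0.0162292 ] 0.04724917536273454 34.45
5 [-0.00291712  0.00011355] [ 0.23253912 -0.21430136  0.53509245] 0.04702684547657892 34.5
```

View pics/r5.png

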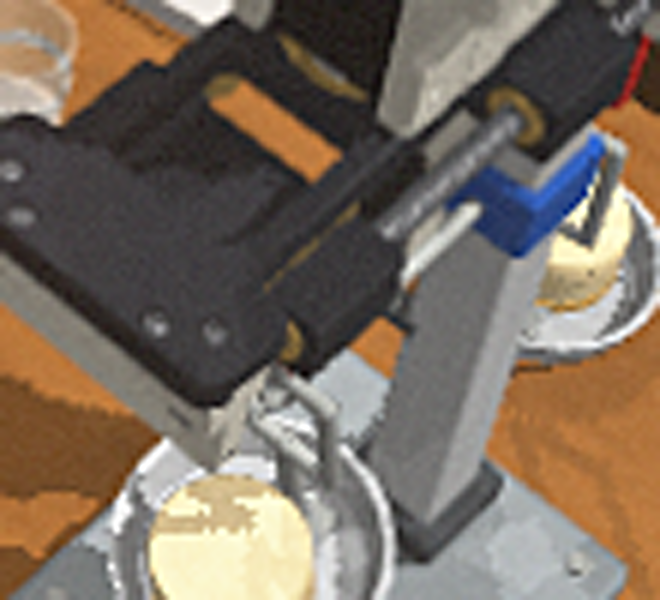

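```bash
python3 -m handwheel '[[[0,0,0,0,0.44],[0,0,0,0,0.42],[0,0,0,0,0.4],[0,0,0,0,0.38],[0,0,0,0,0.36],[0,0,0,0,0.36],[0,0,0,0,0.36],[0,0,-0.002,0,0.36],[0,0,-0.004,0,0.36],[0,0,-0.006,0,0.36],[0,0,-0.008,0,0.36],[0,0,-0.01,0,0.36],[0,0,-0.012,0,0.36],[0,0,-0.015,0,0.36],[0,0,-0.015,0,0.36],[0,0,-0.015,0,0.36],[0,0,-0.015,0,0.36],[0,0,-0.01,0,0.36],[0,0,-0.005,0,0.36],[0,0,0,0,0.36]]]'
python3 - <<'E'
from h import *
o=telemetry.get_obs();print(o["force"],o["opening"],o["clock"],o["tool_pos"])
for n in("scene","top"):
    s=vision.snapshot(n)
    c=s["color"][230:390,340:500] if n=="scene" else s["color"][180:320,390:530]
    cv2.imwrite(f"pics/f_{n}.png",cv2.resize(c[:,:,::-1],None,fx=3.7,fy=3.7,interpolation=cv2.INTER_CUBIC))
E
```

```text
clock: 36.17
tool_pos: [0.5187, 0.138, 0.3163]
orientation: [-179.9, 0.1, -93.4]
force: [0.7, -0.3, 0.3]
opening: 0.0565
[ 0.68923996 -0.25759901  0.34000601] 0.05649149907400588 36.1667 [0.51873964 0.13803729 0.31631274]
```

View pics/f_scene.png

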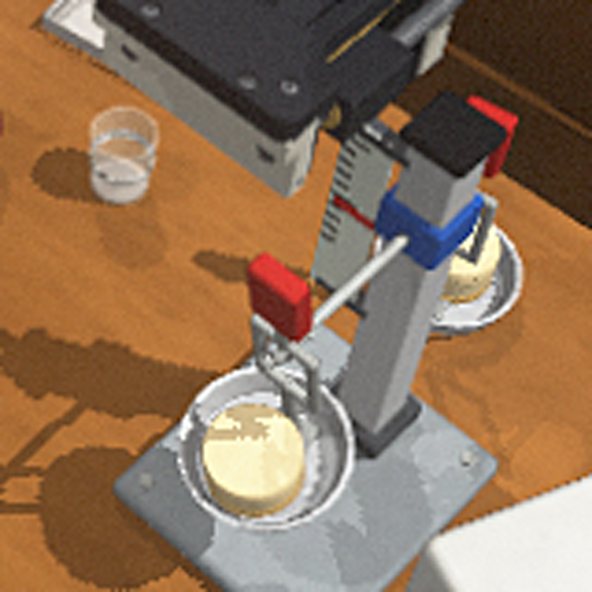

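```bash
python3 -m handwheel '[[[0,0.003,-0.004,0,0.36],[0,0.006,-0.006,0,0.36],[0,0.01,-0.006,0,0.36],[0,0.012,-0.006,0,0.36],[0,0.012,-0.006,0,0.36],[0,0.012,-0.004,0,0.36],[0,0.01,0,0,0.36],[0,0.006,0,0,0.36],[0,0.003,0,0,0.36],[0,0,0,0,0.36],[0,0,0,0,0.36],[0,0,0,0,0.36]]]'
python3 - <<'E'
from h import *
g0=None
for i in range(8):
    s=vision.snapshot("scene"); g=cv2.cvtColor(s["color"][290:380,380:445],cv2.COLOR_RGB2GRAY).astype(np.float32)
    if g0 is None:g0=g
    print(np.round(cv2.phaseCorrelate(g0,g)[0],3),end=" ")
t=vision.snapshot("top")
for n in("oil_bottle","jar","blower"):
    print(n,[(k,np.round(atz(p,r["xy"],0)[:2],3),round(r["conf"],2)) for k,p in(("s",s),("t",t)) for r in place_of(n,p)[:1]])
print([(k,r["xy"]) for k in("pan_bar","pan_tab") for r in place_of(k,s)])
cv2.imwrite("pics/end.png",s["color"][:,:,::-1]); o=telemetry.get_obs();print(o["clock"],o["force"],np.abs(o["qvel"]).max())
E
```

```text
clock: 37.27
tool_pos: [0.4446, 0.1422, 0.3465]
orientation: [180.0, -0.0, -93.4]
force: [0.4, 0.7, -0.9]
opening: 0.0562
[0. 0.] [-0.007  0.029] [-0.03   0.035] [ 0.029 -0.007] [-0.01   0.015] [-0.011  0.02 ] [-0.011 -0.003] [0.012 0.015] oil_bottle [('s', array([0.389, 0.201]), 0.67), ('t', array([0.386, 0.195]), 0.55)]
jar [('t', array([0.649, 0.323]), 0.63)]
blower [('s', array([0.605, 0.412]), 0.73), ('t', array([0.6  , 0.407]), 0.97)]
[('pan_bar', [413.9, 320.8]), ('pan_bar', [462.5, 280.2]), ('pan_bar', [179.7, 214.8]), ('pan_tab', [178.3, 199.3]), ('pan_tab', [417.0, 309.7]), ('pan_tab', [469.2, 266.6])]
38.1167 [0.49239575 0.10916673 0.25225813] 0.09782758486262538
```

View pics/end.png

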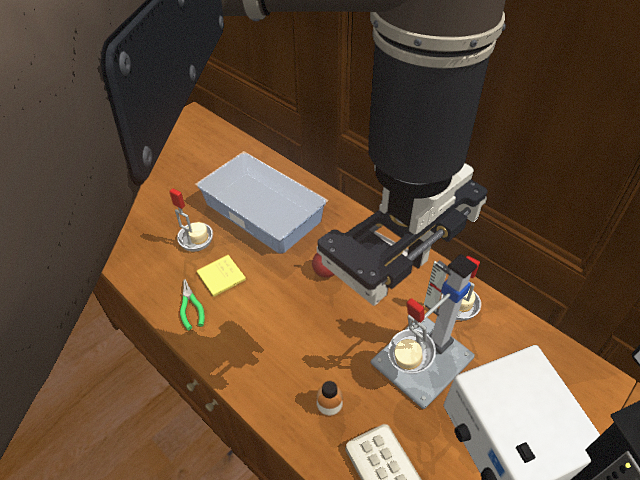

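The last picture shows the pan hanging at scene pixel (412,345) and not moving. The gripper is clear of it and the bystanders are where they stood.

```bash
python3 -c "
from plant import close_job; print(close_job())"
```

```text
the job is handed in; nothing more can be done
None
```

The right pan (the one nearest the base) is hanging at rest in the scale's hook, and the job is handed in at about 38 s of the 61 s.

- **Lift and hang:** I gripped the pan by its red tab across the 12 mm, lifted it upright and brought the bar over the hook tip. I lowered it at 12–30 mm/s until the vertical force was about zero (−0.08 ± 0.1 N). The pan weighs about 4.7–4.8 N.
- **Release:** these moves cannot tilt the tool, so I opened the jaws about 5 mm/s and the tab leaned onto one finger until it came free at its own lean. In the pictures the slider did not jump and the pan did not swing.
- **Final checks:** the pan moved less than 0.05 px over 0.35 s. The robot is clear of everything. The bottle, jar and blower are within about 8 mm of their first fixes, which is camera error.

**What did not go to plan:**
- My first grasp closed on nothing. In the pictures the fingertips sat about 36 mm higher than the reported tool position and the stated tip length imply. I corrected for this, and nothing was touched.
- While the bar was settling in the hook, sideways forces reached about 3 N, and I trimmed them out.
- I judged the lean by eye, by the pan staying still as the fingers came away. I did not measure it against 0.24 rad.

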